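# Reload the microscope's filter wheel and click its retaining cap home

### The arm

A 6-joint arm with a two-finger parallel gripper is mounted at the origin on the work surface. World frame = base frame: x ahead of the robot, y to its left, z up, the work surface at z = 0. Lengths are in m, angles in rad, forces in N, time in s.
With the tool pointing down it reaches from about 0.4 to 0.825 m from the base axis. Payload 7 kg.
Tool frame: the origin (TCP) lies at the centre of the arm's flange, where the gripper is bolted on; the fingertips stand arm.finger_overhang ahead of it and the grasp point (between the pads) lies 155 mm ahead of it (arm.finger_overhang is the distance from the TCP to the fingertips, in m); z points along the fingers, y is the line along which they close (so a half turn about z gives the same grasp; the last joint's range is limited). The gripper opens to 85 mm and grips with 20 to 120 N. Pads are 22 mm wide; open, the fingers measure 114 mm over their backs; the gripper's body (76 mm by 85 mm) begins 54 mm behind the grasp point. The pads swing forward as they close: fully open they stand 13 mm farther back than shut.
Start: joints at [-0.854, 0.359, 0.012, 0, -1.224, -0.288], TCP at [0.281, -0.614, 0.405] pointing down, gripper open.
Joint ranges: [-3.07, 3.07], [-1.43, 2.12], [-1.02, 1.25], [-3.03, 1.67], [-3.05, -0], [-3.03, 3.03]. Speed limits (rad/s): [2.39, 2.39, 3.01, 3.14, 3.14, 3.14].

### API

Orientations are given as a rotation vector (axis times angle).
In Python, from bench import arm, imaging, workorder, spotter gives the robot as it stands. The module is installed in compiled form; this text tells all that it offers.
- The arm moves only by the tool send_rows, never from a script. Its argument "targets" is a list of rows, each a list of 6 numbers: the shift along the tool's x, y, z in m, then the turn, a rotation vector about the tool's x, y, z in rad. A call has 1 to 10 rows; each row is the pose to reach, as a shift and turn from the pose commanded when the call began, along the tool's axes at that moment; what a row does not reach only later rows make up. A row lasts 1/10 s, in which the tool goes at most 50 mm and 8.59 degrees, less where a joint would pass 70% of its speed; a pose out of reach is approached as far as the arm can. A call with a gripper value outside its range is refused whole. "gripper" is the opening, from 0 (shut) to 1 (fully open), set as the call begins (left out, the last holds). The fingers move at their own pace and stop on an object; "grip_force" is the grip in N (left out, the last holds). Time passes only in rows, so rows that repeat a pose let the fingers close. It gives the time, the measured TCP pose, the force and the opening at its end, in the units of the state.
- arm.state(): the state, without advancing time (a new reading comes with each control period).
- imaging.grab_frame(name): name is "side" or "top" or "wrist"; returns a dict with "frame" (480x640x3 uint8, red, green, blue), "fx", "fy", "cx", "cy" (pixels), "k1" (the pictures are not rectified: a ray, as slopes to the right and down, at radius r is drawn at 1 + k1 r^2 times it, then the intrinsics apply), "eye" and "orientation" of the camera in the world; the wrist camera has in their place "tool_from_camera" (4x4, takes a point from camera to tool coordinates, whose origin is the TCP and whose axes are the flange's). Camera axes: x right, y down, z forward; pixel columns grow to the right and rows downward; lengths in m; the calibration is good to about 2 mm. A picture is of the moment at which its call begins: read the wrist's pose just before it. There is no depth.
- workorder.hand_in(): hands the job in, once; it reports no verdict.
Trained networks look in a picture, given as the dict that the camera call returned (one of the last four; its "shot" number tells which), for a name from the list of things; names that differ only in an ending like _2 or _b are one class to them, and where a whole thing is asked for, a point or a joint stands for the part that bears it (a point fixed in the world has none). Each returns a list of dicts, best first, with "conf" (0 to 1); they miss things now and then, are a little off and sometimes report something else, mostly with a low value. They report only what shows in the picture. A call takes as long as a camera call.
- spotter.recognise(picture, thing): "position" ([x, y, z] in m, in the coordinates of the camera as it stood for that picture, good to about 4 mm: the middle of the surface that is visible of it).
- spotter.mark_of(picture, thing): "position" ([x, y, z] in m, in the coordinates of the camera as it stood for that picture, good to about 4 mm: a listed point, or the origin of a listed thing).
The state is a dict: "clock": time; "joints": joint angles; "qd": joint speeds; "joint_efforts": joint torques, N m; "tool_pos": TCP position; "orientation": TCP orientation; "ft_force": force on the tool from outside, world axes, zero at the start; "ft_torque": the same for the moment, N m; "width": finger opening in m.
Only numpy, scipy, OpenCV 4.12 (cv2) and the standard library are available. Lean on these libraries where they do the work, as an engineer would, in place of code of your own. Each camera call takes 0.05 s, during which the arm holds its last target. There are 200 camera calls.

### The job

Draw the filter tray out from under the bench riser and set every filter that is in it flat down into an empty pocket of the filter wheel, then put the retaining cap over the wheel's hub and press it down squarely with the seating tool (not with the gripper itself) until it clicks fully home all round. Finally stand the tool upright on its rubber pad again and push the empty tray all the way back under the riser, leaving the bottle and the boxes where they are.

Things in the scene. Friction and masses are not known exactly. Their poses are not given: they have to be found in the camera images.
- riser: Low stainless bench riser, fixed: a board 128 x 296 x 10 mm, its top 36 mm above the bench, on side walls 280 mm apart; 26 mm clear height under it. Open towards its own -x, where the tray slides in and out. Origin on the bench. The board's front edge (the lip) is at x = -40 mm, a stop wall under it at x = +33 mm.
- tray: White filter tray, loose, 0.35 kg. Origin on its underside, mid-row of its five compartments. Floor 3 mm thick, x -113 to +29 mm, 262 mm wide in y; compartments 52 x 48 mm side by side along y with walls 4 mm above the floor. At the start (put away) its frame is within 4 mm of the riser's. Drawn to about x = -95 mm in the riser's frame the filters are clear of the lip.
- tray_lug (a point): Middle of the top of the tray's upright grip lug: 14 mm in the tray's x, 30 mm in its y, top 30 mm above the bench, standing on the tray floor. At x = -85 mm, y = 0 in the tray's frame, so 45 mm in front of the riser's lip at the start.
- wheel: Aluminium filter wheel on a round grey housing (180 mm across, 10 mm high), fixed, does not turn. Origin on the bench, on its axis. Wheel 152 mm across, flat top 24 mm above the bench. Six pockets on a 55 mm radius, 60 degrees apart: the one at 300 degrees from its x axis (anticlockwise) already holds a filter, the other five are empty. A filter in a pocket stands 3 mm proud.
- wheel_seat (a point): On the wheel's axis, 28 mm above the bench, at the top of a shoulder 40 mm across: where the cap's origin lies when home. Above it the steel hub, 22.6 mm across up to 42 mm above the bench, tapering to 12 mm across at 46.5 mm. Three spring balls bulge from the hub, 36 mm above the bench, to 29 mm across.
- cap: Grey retaining cap, loose, 60 g: disc 90 mm across, 4 mm thick, hole 25 mm; a tubular boss 36 mm across stands on it up to 20 mm (grip it here). Origin on its axis at the underside. Put on the hub it rests on the balls, underside 40 mm above the bench; 8 to 15 N on the boss drives it 12 mm down past the balls to click home. Its rim then covers the filters' inner edges with 1 mm to spare.
- tool: Seating tool, loose, 0.22 kg, upright on its pad: foot 52 mm across, 16 mm high, with a recess below (43 mm wide, 5 mm deep) that fits over the cap's boss; round black handle 26 mm across from 16 to 58 mm. Origin at the centre of the foot's underside, z up the handle. On the boss of a cap that is home its origin is 43 mm above the bench, on an unpressed one 55 mm.
- tool_pad: Round black rubber pad, fixed, 80 mm across, 3 mm thick: the tool's place. Origin on the bench under its centre.
- pocket0 (a point): Empty round pocket 0 of the filter wheel: 34 mm across, 7 mm deep (floor 17 mm above the bench). The point lies on its axis 5 mm above the floor, where the middle of a filter lying flat in it is; at 0 degrees from the wheel's x axis.
- pocket1 (a point): Empty round pocket 1 of the filter wheel: 34 mm across, 7 mm deep (floor 17 mm above the bench). The point lies on its axis 5 mm above the floor, where the middle of a filter lying flat in it is; at 60 degrees from the wheel's x axis.
- pocket2 (a point): Empty round pocket 2 of the filter wheel: 34 mm across, 7 mm deep (floor 17 mm above the bench). The point lies on its axis 5 mm above the floor, where the middle of a filter lying flat in it is; at 120 degrees from the wheel's x axis.
- pocket3 (a point): Empty round pocket 3 of the filter wheel: 34 mm across, 7 mm deep (floor 17 mm above the bench). The point lies on its axis 5 mm above the floor, where the middle of a filter lying flat in it is; at 180 degrees from the wheel's x axis.
- filter0: Round mounted filter 0, loose, 22 g: a disc 30 mm across and 10 mm thick, dark metal ring with glass, both faces alike, edges chamfered 1.5 mm. Origin at its middle, 5 mm from either face, z along its axis. At the start it lies flat in a compartment of the tray, or is absent.
- filter1: Round mounted filter 1, loose, 22 g: a disc 30 mm across and 10 mm thick, dark metal ring with glass, both faces alike, edges chamfered 1.5 mm. Origin at its middle, 5 mm from either face, z along its axis. At the start it lies flat in a compartment of the tray, or is absent.
- filter2: Round mounted filter 2, loose, 22 g: a disc 30 mm across and 10 mm thick, dark metal ring with glass, both faces alike, edges chamfered 1.5 mm. Origin at its middle, 5 mm from either face, z along its axis. At the start it lies flat in a compartment of the tray, or is absent.
- filter3: Round mounted filter 3, loose, 22 g: a disc 30 mm across and 10 mm thick, dark metal ring with glass, both faces alike, edges chamfered 1.5 mm. Origin at its middle, 5 mm from either face, z along its axis. At the start it lies flat in a compartment of the tray, or is absent.
- oil_bottle: Small bottle, 32 mm across and 75 mm tall, standing beyond the wheel; to be left alone. Origin under its centre.
- slide_box: Grey box for slides, 98 x 150 x 34 mm; to be left alone. Origin under its centre.
- glove_box: Cardboard box of gloves, 120 x 230 x 75 mm; to be left alone. Origin under its centre.
- pocket4 (a point): Empty round pocket 4 of the filter wheel: 34 mm across, 7 mm deep (floor 17 mm above the bench). The point lies on its axis 5 mm above the floor, where the middle of a filter lying flat in it is; at 240 degrees from the wheel's x axis.
- filter4: Round mounted filter 4, loose, 22 g: a disc 30 mm across and 10 mm thick, dark metal ring with glass, both faces alike, edges chamfered 1.5 mm. Origin at its middle, 5 mm from either face, z along its axis. At the start it lies flat in a compartment of the tray, or is absent.

How it is judged:
By the outcome, as a careful person would: the job done as asked, in the order asked, and still so for the second after the job is handed in, with the robot touching nothing.
Of filter0, filter1, filter2, filter3, filter4 only 3 to 5 are there at a start; the rules pass over those that are not, and their reading is None.
At some moment in a run one of filter0, filter1, filter2, filter3, filter4, cap may be knocked a few centimetres aside while the robot is not near it.
Once in a run the grip may slacken for a moment while it holds something.
It also fails if it takes over 210 s, if anything falls off the work surface, if the arm or the gripper's body presses on something with over 40 N, if the wrist force passes 120 N, or if a joint passes its speed limit or range.

## Working session

There is one attempt and no reset: what is moved stays moved. The work goes in short steps, Python scripts to look and compute and a tool call to move; the robot and the scene stay as the last step left them, time stands still between calls to the robot, and variables do not carry over. Pictures are saved under pics/ and viewed, on a budget of 14 in all, crops included, one or two more only if the job needs it, and the job is handed in when it is done.

Besides the shell and the picture viewer there is one more tool, called after "Request:" as a command line: name --pt "numbers of a row" for each row, then --argument value for the rest. send_rows: Moves the arm, as the interface text tells. Its arguments: {"type":"object","properties":{"targets":{"type":"array"},"gripper":{"type":"number"},"grip_force":{"type":"number"}},"required":["targets"]}

```bash
mkdir -p pics; cat > h.py <<'E'
import numpy as np, cv2, sys
from scipy.spatial.transform import Rotation as R
from bench import arm, imaging, workorder, spotter
def T(p,rv):
    M=np.eye(4); M[:3,:3]=R.from_rotvec(rv).as_matrix(); M[:3,3]=p; return M
def toolT():
    s=arm.state(); return T(s["tool_pos"],s["orientation"])
def shot(n):
    t=toolT(); d=imaging.grab_frame(n)
    if n=="wrist": d["W"]=t@np.array(d["tool_from_camera"])
    else:
        o=np.array(d["orientation"]); M=np.eye(4); M[:3,:3]=o if o.shape==(3,3) else R.from_rotvec(o).as_matrix(); M[:3,3]=d["eye"]; d["W"]=M
    return d
def save(d,name,crop=None,scale=1):
    f=d["frame"][:,:,::-1]
    if crop: x0,y0,x1,y1=crop; f=f[y0:y1,x0:x1]
    if scale!=1: f=cv2.resize(f,None,fx=scale,fy=scale,interpolation=cv2.INTER_CUBIC)
    cv2.imwrite("pics/"+name,f)
def w(d,p): return (d["W"]@np.r_[p,1])[:3]
def pix2w(d,u,v,z):
    # undistort: drawn = s*(1+k1 r^2)
    a=np.array([(u-d["cx"])/d["fx"],(v-d["cy"])/d["fy"]]); s=a.copy()
    for _ in range(20): s=a/(1+d["k1"]*(s@s))
    r=d["W"][:3,:3]@np.r_[s,1]; e=d["W"][:3,3]
    return e+r*(z-e[2])/r[2]
def w2pix(d,p):
    q=np.linalg.inv(d["W"])@np.r_[p,1]; s=q[:2]/q[2]; s=s*(1+d["k1"]*(s@s))
    return s[0]*d["fx"]+d["cx"], s[1]*d["fy"]+d["cy"]
def mark(d,th,n=3,fn="mark_of"):
    for r in getattr(spotter,fn)(d,th)[:n]: print(th,fn,round(r["conf"],2),np.round(w(d,r["position"]),4))
def fwd(P):
    """shift in tool axes to take TCP to world P"""
    t=toolT(); return np.round(t[:3,:3].T@(np.array(P)-t[:3,3]),4)
E
cat > a.py <<'E'
from h import *
s=arm.state(); print(s, arm.finger_overhang)
for n in ["top","side"]:
    d=shot(n); print({k:d[k] for k in d if k!="frame"}); save(d,n+"0.png")
    for th in ["riser","tray","tray_lug","wheel","wheel_seat","cap","tool","tool_pad","filter0","pocket0","pocket3","oil_bottle","slide_box","glove_box"]: mark(d,th,6 if th=="filter0" else 2)
E
python3 a.py
```

```text
{'clock': 0.0, 'joints': array([-8.53906454e-01,  3.59384086e-01,  1.10166436e-02, -3.48302094e-04,
       -1.22405942e+00, -2.88112983e-01]), 'qd': array([-3.47206670e-04,  7.90634361e-04, -1.41210015e-03, -5.90683946e-04,
       -1.24360650e-03, -6.58426125e-06]), 'joint_efforts': array([-2.75736429e-04, -5.83315516e+01,  2.93419737e+01,  6.93678349e+00,
       -6.04211935e-03, -6.43691010e-05]), 'tool_pos': array([ 0.28055737, -0.61370917,  0.40374719]), 'orientation': array([ 6.68085290e-01, -3.06922296e+00, -2.49196714e-03]), 'ft_force': array([ 0.01900885, -0.32845072,  0.17484571]), 'ft_torque': array([-0.00258136, -0.04582151, -0.01126891]), 'width': 0.08580683986404539} 0.1734
{'fx': 456.06152894292387, 'fy': 456.06152894292387, 'cx': 325.6671385897255, 'cy': 238.3114867402097, 'k1': -0.04590791699392105, 'eye': array([0.45736366, 0.07544511, 1.16279176]), 'orientation': array([-2.12890043,  2.1472302 , -0.12563969]), 'shot': 1, 'W': array([[-0.00692917, -0.99015209,  0.13982425,  0.45736366],
       [-0.99970233,  0.01013029,  0.02219512,  0.07544511],
       [-0.023393  , 
[... 1713 characters left out ...]
228]
wheel_seat mark_of 0.64 [ 0.5114 -0.1003  0.0288]
cap mark_of 0.81 [ 4.377e-01 -3.036e-01  1.000e-04]
cap mark_of 0.75 [ 0.6512  0.2149 -0.0034]
tool mark_of 0.87 [ 0.5818 -0.327  -0.0021]
tool_pad mark_of 0.75 [ 0.5871 -0.3311  0.0043]
filter0 mark_of 0.18 [ 0.4888 -0.0521  0.019 ]
pocket0 mark_of 0.93 [ 0.4561 -0.0989  0.0246]
pocket0 mark_of 0.88 [ 0.5345 -0.154   0.022 ]
pocket3 mark_of 0.93 [ 0.4561 -0.0989  0.0246]
pocket3 mark_of 0.88 [ 0.5345 -0.154   0.022 ]
oil_bottle mark_of 0.76 [ 6.982e-01 -6.970e-02  1.000e-04]
slide_box mark_of 0.96 [ 7.594e-01 -2.105e-01  7.000e-04]
glove_box mark_of 0.82 [ 5.210e-01  5.214e-01 -1.000e-04]
glove_box mark_of 0.73 [ 0.6974 -0.0663  0.0014]
```

View pics/top0.png

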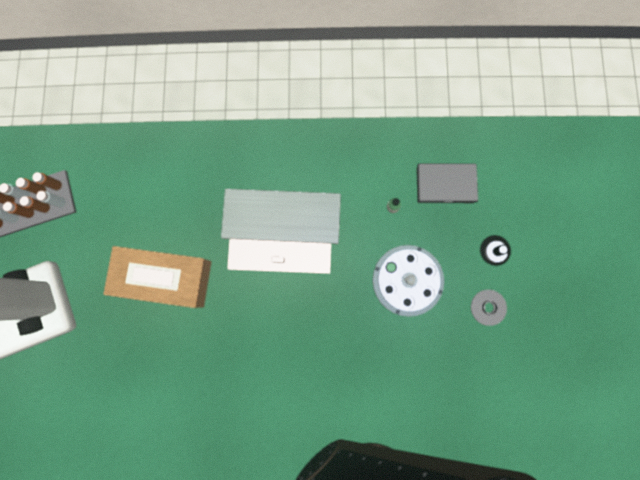

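View pics/side0.png

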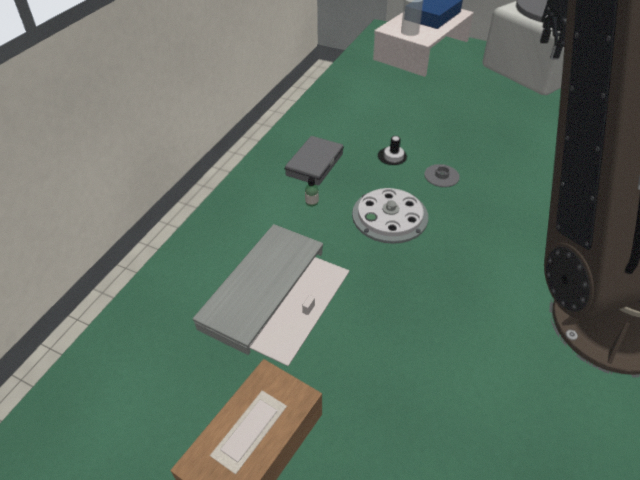

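```bash
cat >> h.py <<'E'
def row(P,yaw):
    """row taking the TCP to world P with closing line (tool y) at yaw (deg, mod 180), pointing down exactly"""
    t=toolT(); yc=np.degrees(np.arctan2(t[1,1],t[0,1]))
    y=yc+((yaw-yc+90)%180-90); a=np.radians(y)
    Y=np.array([np.cos(a),np.sin(a),0]); Z=np.array([0,0,-1.]); M=np.c_[np.cross(Y,Z),Y,Z]
    rv=R.from_matrix(t[:3,:3].T@M).as_rotvec()
    print("ROW",list(np.round(t[:3,:3].T@(np.array(P)-t[:3,3]),4)),list(np.round(rv,4)),"dist",round(np.linalg.norm(np.array(P)-t[:3,3]),3),"deg",round(np.degrees(np.linalg.norm(rv)),1),"yaw now",round(yc,2),"j6",round(arm.state()["joints"][5],2))
E
python3 - <<'E'
from h import *
d=shot("wrist"); print({k:d[k] for k in d if k not in("frame","W")})
print(pix2w(d,320,240,0), pix2w(d,0,0,0),pix2w(d,639,479,0))
t=shot("top")
for u,v in [(224,189),(340,194),(340,242),(221,238.5)]: print(np.round(pix2w(t,u,v,.036),4))
for u,v in [(228,269.5),(330,273.5)]: print(np.round(pix2w(t,u,v,.003),4))
for u,v in [(391,267),(410,258),(429,271),(427,290),(407,302),(389,290)]: print(np.round(pix2w(t,u,v,.02),4))
row([0.512,-0.105,0.40],114.6)
E
```

```text
{'fx': 353.6262799782196, 'fy': 353.6262799782196, 'cx': 320.38748294313865, 'cy': 242.69538796455842, 'k1': -0.06301491408187496, 'tool_from_camera': array([[-4.00930817e-04, -9.53025423e-01, -3.02890049e-01,
         7.83084332e-02],
       [ 9.99999675e-01, -5.94088206e-04,  5.45579090e-04,
         1.54238653e-04],
       [-6.99894149e-04, -3.02889732e-01,  9.53025352e-01,
         3.17881759e-02],
       [ 0.00000000e+00,  0.00000000e+00,  0.00000000e+00,
         1.00000000e+00]]), 'shot': 3}
[ 0.31436735 -0.59849884  0.        ] [ 0.21941874 -0.98990714  0.        ] [0.46669914 0.03352377 0.        ]
[0.7464 0.3597 0.036 ]
[0.7294 0.0637 0.036 ]
[0.6069 0.0651 0.036 ]
[0.6187 0.3641 0.036 ]
[0.543  0.3524 0.003 ]
[0.5308 0.0911 0.003 ]
[ 0.5446 -0.062   0.02  ]
[ 0.5667 -0.1102  0.02  ]
[ 0.5336 -0.1567  0.02  ]
[ 0.4865 -0.15    0.02  ]
[ 0.4573 -0.0994  0.02  ]
[ 0.4873 -0.0556  0.02  ]
ROW [np.float64(-0.422), np.float64(0.3666), np.float64(0.0047)] [np.float64(-0.0), np.float64(-0.0), np.float64(-0.0006)] dist 0.559 deg 0.0 yaw now 114.57 j6 -0.29
```

Request:
send_rows --pt "-0.422 0.3666 0 0 0 0" --pt "-0.422 0.3666 0 0 0 0" --pt "-0.422 0.3666 0 0 0 0" --pt "-0.422 0.3666 0 0 0 0" --pt "-0.422 0.3666 0 0 0 0" --pt "-0.422 0.3666 0 0 0 0" --pt "-0.422 0.3666 0 0 0 0" --pt "-0.422 0.3666 0 0 0 0" --pt "-0.422 0.3666 0 0 0 0" --pt "-0.422 0.3666 0 0 0 0"

```text
clock: 2.6
tool_pos: [0.4879, -0.1567, 0.4052]
orientation: [-0.668, 3.069, -0.0]
ft_force: [1.4, -0.4, 0.6]
width: 0.0853
```

Request:
send_rows --pt "-0.0253 0.022 0 0 0 0" --pt "-0.0253 0.022 0 0 0 0" --pt "-0.0253 0.022 0 0 0 0" --pt "-0.0253 0.022 0 0 0 0"

```text
clock: 3.0
tool_pos: [0.5011, -0.1286, 0.4047]
orientation: [0.668, -3.07, 0.0]
ft_force: [0.9, -0.5, 0.2]
width: 0.0856
```

```bash
python3 - <<'E'
from h import *
d=shot("wrist"); save(d,"w1.png")
print(np.round(d["W"],3).tolist())
for th in ["wheel","wheel_seat","pocket0","filter0","cap","tool"]: mark(d,th,6 if th in("pocket0","filter0") else 2)
E
```

```text
[[-0.415, 0.867, 0.275, 0.43], [0.91, 0.396, 0.126, -0.161], [0.001, 0.303, -0.953, 0.373], [0.0, 0.0, 0.0, 1.0]]
wheel mark_of 0.73 [ 0.5099 -0.1059  0.0014]
wheel_seat mark_of 0.74 [ 0.5129 -0.1068  0.0272]
pocket0 mark_of 0.89 [ 0.5683 -0.1111  0.0216]
pocket0 mark_of 0.8 [ 0.5329 -0.1541  0.0227]
pocket0 mark_of 0.77 [ 0.488  -0.0536  0.0208]
pocket0 mark_of 0.77 [ 0.4578 -0.0963  0.0231]
pocket0 mark_of 0.46 [ 0.7016 -0.0728  0.0024]
cap mark_of 0.63 [ 0.4406 -0.3054 -0.0015]
tool mark_of 0.55 [ 0.5786 -0.3306  0.0007]
tool mark_of 0.32 [ 0.4781 -0.1521  0.0218]
```

View pics/w1.png

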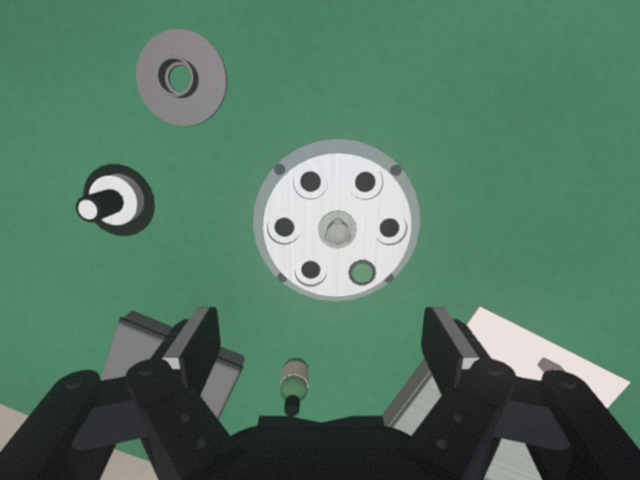

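```bash
cat >> h.py <<'E'
def circ(P):
    P=np.asarray(P)[:,:2]; A=np.c_[2*P,np.ones(len(P))]; x=np.linalg.lstsq(A,(P**2).sum(1),rcond=None)[0]
    return x[:2],np.sqrt(x[2]+x[:2]@x[:2])
def wheel(d,c0=(0.512,-0.105)):
    f=d["frame"].astype(int); u,v=map(int,w2pix(d,[*c0,.024]))
    m=((f.min(2)>185)).astype(np.uint8)
    k=cv2.findContours(m,cv2.RETR_EXTERNAL,cv2.CHAIN_APPROX_NONE)[0]
    k=[c for c in k if cv2.pointPolygonTest(cv2.convexHull(c),(u,v),False)>0]; c=cv2.convexHull(max(k,key=cv2.contourArea))[:,0]
    P=np.array([pix2w(d,*p,.024) for p in c.astype(float)]); ctr,r=circ(P); print("wheel disc",np.round(ctr,4),"r",round(r,4))
    dk=(f.max(2)<75).astype(np.uint8); n,l,s,ce=cv2.connectedComponentsWithStats(dk)
    for i in range(1,n):
        q=pix2w(d,*ce[i],.017)[:2]-ctr
        if 40<s[i,4]<2500 and .04<np.linalg.norm(q)<.07: print(" dark",s[i,4],"r",round(np.linalg.norm(q),4),"ang",round(np.degrees(np.arctan2(q[1],q[0])),1))
    return ctr
E
python3 - <<'E'
from h import *
d=shot("wrist"); wheel(d)
row([0.44,0.205,0.40],177.3)
E
```

```text
wheel disc [ 0.5101 -0.1056] r 0.0757
 dark 241 r 0.055 ang -125.7
 dark 240 r 0.0548 ang 174.2
 dark 219 r 0.0551 ang -65.8
 dark 214 r 0.0548 ang 114.0
 dark 191 r 0.055 ang -6.0
ROW [np.float64(-0.0827), np.float64(0.329), np.float64(0.0048)] [np.float64(-0.0001), np.float64(0.0001), np.float64(-1.0957)] dist 0.339 deg 62.8 yaw now 114.52 j6 -1.27
```

```bash
python3 - <<'E'
from h import *
row([0.567,0.2205,0.27],177.3)
E
```

```text
ROW [np.float64(-0.2047), np.float64(0.2904), np.float64(0.1348)] [np.float64(-0.0001), np.float64(0.0001), np.float64(-1.0957)] dist 0.38 deg 62.8 yaw now 114.52 j6 -1.27
```

Request:
send_rows --pt "-0.2047 0.2904 0.1348 0 0 -1.0957" --pt "-0.2047 0.2904 0.1348 0 0 -1.0957" --pt "-0.2047 0.2904 0.1348 0 0 -1.0957" --pt "-0.2047 0.2904 0.1348 0 0 -1.0957" --pt "-0.2047 0.2904 0.1348 0 0 -1.0957" --pt "-0.2047 0.2904 0.1348 0 0 -1.0957" --pt "-0.2047 0.2904 0.1348 0 0 -1.0957" --pt "-0.2047 0.2904 0.1348 0 0 -1.0957" --pt "-0.2047 0.2904 0.1348 0 0 -1.0957" --pt "-0.2047 0.2904 0.1348 0 0 -1.0957" --gripper 0.45 --grip_force 30

```text
clock: 4.4
tool_pos: [0.5667, 0.2215, 0.2691]
orientation: [2.169, -2.271, -0.0]
ft_force: [0.1, -0.7, -0.5]
width: 0.0389
```

Request:
send_rows --pt "0 0 0 0 0 0" --pt "0 0 0 0 0 0" --pt "0 0 0 0 0 0" --pt "0 0 0 0 0 0"

```text
clock: 4.8
tool_pos: [0.567, 0.2204, 0.2705]
orientation: [-2.168, 2.273, -0.0]
ft_force: [0.5, -0.7, -0.3]
width: 0.0388
```

```bash
python3 - <<'E'
from h import *
d=shot("wrist"); save(d,"w2.png")
for th in ["tray_lug","tray","riser"]: mark(d,th,2)
print(arm.finger_overhang, arm.state()["width"])
row([0.567,0.2205,0.27],177.3)
E
```

```text
tray_lug mark_of 0.83 [0.5653 0.225  0.028 ]
riser mark_of 0.87 [ 0.654   0.218  -0.0042]
0.1734 0.03849790415389635
ROW [np.float64(0.0003), np.float64(-0.0001), np.float64(0.0001)] [np.float64(-0.0002), np.float64(0.0002), np.float64(0.0005)] dist 0.0 deg 0.0 yaw now 177.33 j6 -0.74
```

View pics/w2.png

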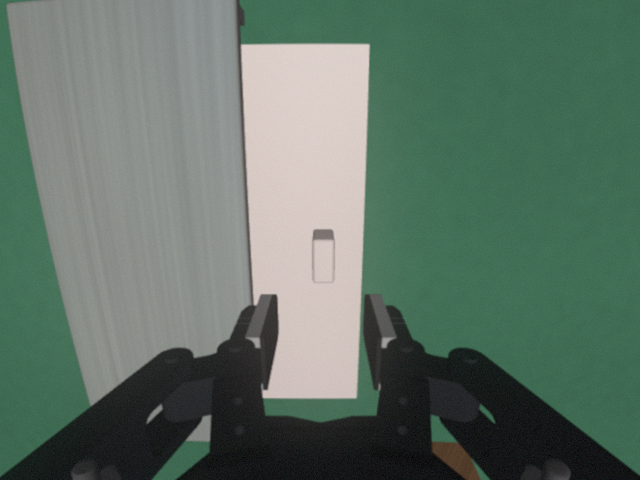

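```bash
python3 - <<'E'
from h import *
d=shot("wrist")
print(pix2w(d,323.5,260.5,.03))
a,b=pix2w(d,369.5,44,.003),pix2w(d,357.5,398,.003); print(a,b,np.degrees(np.arctan2(*(b-a)[[1,0]])),np.linalg.norm(a-b))
a,b=pix2w(d,242,20,.036),pix2w(d,253,300,.026); print(a,b)
E
```

```text
[0.56426137 0.22133105 0.03      ]
[0.53051286 0.09376214 0.003     ] [0.54177051 0.35395763 0.003     ] 87.5225788121793 0.26043890724167035
[0.60008461 0.08598599 0.036     ] [0.61251961 0.24874635 0.026     ]
```

Request:
send_rows --pt "-0.001 0.0025 0.04 0 0 0" --pt "-0.001 0.0025 0.07 0 0 0" --pt "-0.001 0.0025 0.087 0 0 0" --pt "-0.001 0.0025 0.087 0 0 0" --pt "-0.001 0.0025 0.087 0 0 0"

```text
clock: 5.55
tool_pos: [0.5647, 0.2223, 0.1831]
orientation: [2.17, -2.272, 0.0]
ft_force: [0.3, -0.9, 0.4]
width: 0.0384
```

Request:
send_rows --pt "0 0 0 0 0 0" --pt "0 0 0 0 0 0" --pt "0 0 0 0 0 0" --pt "0 0 0 0 0 0" --pt "0 0 0 0 0 0" --gripper 0 --grip_force 30

```text
clock: 6.05
tool_pos: [0.565, 0.2226, 0.1844]
orientation: [-2.168, 2.27, -0.001]
ft_force: [-1.4, -0.5, 7.4]
width: 0.0135
```

```bash
python3 - <<'E'
from h import *
s=arm.state(); print(s["tool_pos"],s["ft_force"],s["width"],arm.finger_overhang)
E
```

```text
[0.56496706 0.22255905 0.1844332 ] [-1.35301729 -0.52316646  7.36450487] 0.013483934403296313 0.1734
```

Request:
send_rows --pt "0 0 0 0 0 0" --pt "0 0 0 0 0 0" --pt "0 0 -0.005 0 0 0" --pt "0 0 -0.005 0 0 0" --gripper 0.3

```text
clock: 6.45
tool_pos: [0.5646, 0.2222, 0.1885]
orientation: [-2.169, 2.272, -0.0]
ft_force: [-0.3, 0.3, 0.4]
width: 0.0253
```

Request:
send_rows --pt "0 0 0 0 0 0" --pt "0 0 0 0 0 0" --pt "0 0 0 0 0 0" --pt "0 0 0 0 0 0" --pt "0 0 0 0 0 0" --gripper 0

```text
clock: 6.95
tool_pos: [0.5646, 0.2222, 0.1883]
orientation: [-2.169, 2.272, -0.0]
ft_force: [-0.2, -1.1, 5.0]
width: 0.013
```

Request:
send_rows --pt "0 0.004 -0.001 0 0 0" --pt "0 0.012 -0.001 0 0 0" --pt "0 0.024 -0.001 0 0 0" --pt "0 0.036 -0.001 0 0 0" --pt "0 0.048 -0.001 0 0 0" --pt "0 0.06 -0.001 0 0 0" --pt "0 0.072 -0.001 0 0 0" --pt "0 0.084 -0.001 0 0 0" --pt "0 0.092 -0.001 0 0 0" --pt "0 0.096 -0.001 0 0 0"

```text
clock: 7.95
tool_pos: [0.4676, 0.2266, 0.189]
orientation: [2.17, -2.272, -0.0]
ft_force: [0.6, 0.0, -4.3]
width: 0.0127
```

Request:
send_rows --pt "0 0 0 0 0 0" --pt "0 0 0 0 0 0" --pt "0 0 0 0 0 0" --pt "0 0 0 0 0 0" --gripper 0.4

```text
clock: 8.35
tool_pos: [0.4689, 0.2266, 0.189]
orientation: [-2.169, 2.272, -0.0]
ft_force: [-0.8, 0.5, -0.4]
width: 0.0344
```

Request:
send_rows --pt "0 0 -0.05 0 0 0" --pt "0 0 -0.1 0 0 0" --pt "0 -0.07 -0.15 0 0 0" --pt "0 -0.07 -0.16 0 0 0" --pt "0 -0.07 -0.16 0 0 0" --pt "0 -0.07 -0.16 0 0 0" --pt "0 -0.07 -0.16 0 0 0" --pt "0 -0.07 -0.16 0 0 0"

```text
clock: 9.15
tool_pos: [0.5377, 0.2231, 0.3477]
orientation: [2.168, -2.27, -0.001]
ft_force: [0.2, 0.3, 0.7]
width: 0.0343
```

```bash
python3 - <<'E'
from h import *
d=shot("wrist"); save(d,"w3.png"); t=shot("top")
for th in ["tray_lug","filter0"]: mark(d,th,6); mark(t,th,6)
E
```

```text
tray_lug mark_of 0.91 [0.4679 0.2307 0.0296]
tray_lug mark_of 0.8 [0.4681 0.2247 0.027 ]
filter0 mark_of 0.91 [0.5454 0.1667 0.0069]
filter0 mark_of 0.76 [0.5445 0.118  0.0074]
filter0 mark_of 0.63 [0.5581 0.2195 0.0082]
filter0 mark_of 0.59 [0.564  0.2721 0.0124]
filter0 mark_of 0.68 [0.5507 0.1186 0.0058]
filter0 mark_of 0.61 [0.5621 0.2141 0.0052]
filter0 mark_of 0.4 [0.5502 0.1732 0.0054]
filter0 mark_of 0.34 [ 0.5855 -0.3308 -0.0036]
```

View pics/w3.png

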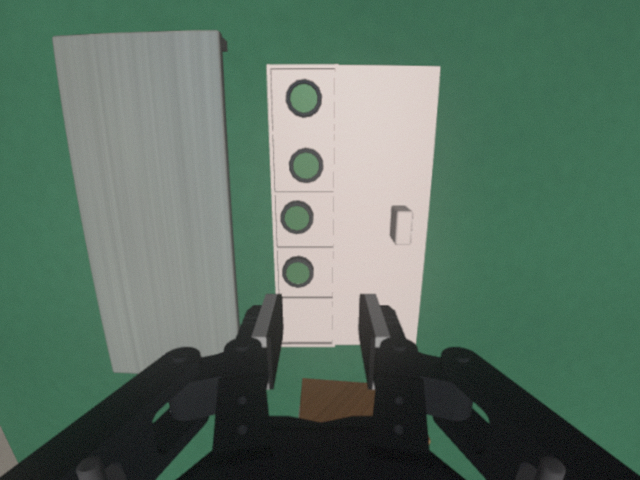

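```bash
cat >> h.py <<'E'
def rings(d,z=.0118,rlo=.0125,rhi=.018,box=(0.3,0.8,-.45,.5)):
    f=d["frame"].astype(int); m=(f.max(2)<115).astype(np.uint8); out=[]
    k=cv2.findContours(m,cv2.RETR_EXTERNAL,cv2.CHAIN_APPROX_NONE)[0]
    for c in k:
        if len(c)<25: continue
        h=cv2.convexHull(c)[:,0].astype(float); P=np.array([pix2w(d,*p,z) for p in h]); ctr,r=circ(P)
        res=np.abs(np.linalg.norm(P[:,:2]-ctr,axis=1)-r).max()
        if rlo<r<rhi and res<.003 and box[0]<ctr[0]<box[1] and box[2]<ctr[1]<box[3]: out.append((ctr,r)); print("ring",np.round(ctr,4),"r",round(r,4),"res",round(res,4))
    return out
E
python3 - <<'E'
from h import *
d=shot("wrist"); rings(d)
row([0.50,0.02,0.185],177.3)
E
```

```text
ROW [np.float64(0.205), np.float64(0.0289), np.float64(0.1638)] [np.float64(0.0001), np.float64(-0.0002), np.float64(0.0011)] dist 0.264 deg 0.1 yaw now 177.37 j6 -0.77
```

```bash
python3 - <<'E'
import cv2,numpy as np
f=cv2.imread("pics/w3.png"); print(f[98,280:330].tolist())
E
```

```text
[[202, 207, 220], [201, 206, 219], [199, 206, 219], [203, 210, 222], [197, 202, 216], [160, 164, 173], [104, 107, 112], [80, 79, 77], [76, 73, 70], [74, 79, 72], [94, 116, 91], [110, 138, 104], [108, 144, 105], [114, 146, 111], [113, 146, 109], [110, 145, 108], [114, 146, 109], [113, 146, 109], [112, 147, 109], [115, 148, 113], [114, 149, 111], [115, 148, 110], [112, 146, 108], [117, 149, 112], [115, 149, 109], [115, 148, 112], [116, 150, 111], [116, 147, 111], [118, 148, 111], [118, 150, 113], [116, 148, 113], [117, 149, 112], [116, 149, 110], [114, 149, 109], [116, 149, 111], [118, 151, 112], [110, 138, 106], [84, 97, 80], [79, 77, 76], [79, 76, 75], [82, 79, 80], [119, 120, 127], [180, 187, 198], [203, 209, 222], [206, 212, 224], [202, 208, 221], [204, 208, 221], [204, 210, 221], [204, 209, 222], [203, 209, 221]]
```

Request:
send_rows --pt "0.205 0.0289 0.12 0 0 0" --pt "0.205 0.0289 0.12 0 0 0" --pt "0.205 0.0289 0.12 0 0 0" --pt "0.205 0.0289 0.12 0 0 0" --pt "0.205 0.0289 0.12 0 0 0" --pt "0.205 0.0289 0.1638 0 0 0" --pt "0.205 0.0289 0.1638 0 0 0" --pt "0.205 0.0289 0.1638 0 0 0" --pt "0.205 0.0289 0.1638 0 0 0" --gripper 0.36

```text
clock: 10.4
tool_pos: [0.5011, 0.0208, 0.1868]
orientation: [-2.17, 2.269, -0.002]
ft_force: [0.1, 0.7, 0.3]
width: 0.0306
```

Request:
send_rows --pt "0 0 0.003 0 0 0" --pt "0 0 0.005 0 0 0" --pt "0 0 0.005 0 0 0" --pt "0 0 0.005 0 0 0"

```text
clock: 10.8
tool_pos: [0.5001, 0.0201, 0.1804]
orientation: [-2.17, 2.271, -0.0]
ft_force: [0.2, 0.4, 0.0]
width: 0.0306
```

Request:
send_rows --pt "0 0 0.002 0 0 0" --pt "0 0 0.003 0 0 0" --pt "0 0 0.003 0 0 0"

```text
clock: 11.1
tool_pos: [0.5, 0.0199, 0.1769]
orientation: [2.169, -2.272, -0.0]
ft_force: [-0.0, -0.3, 0.8]
width: 0.0305
```

Request:
send_rows --pt "0 0 0.001 0 0 0" --pt "0 0 0.002 0 0 0" --pt "0 0 0.002 0 0 0"

```text
clock: 11.4
tool_pos: [0.5, 0.0199, 0.1749]
orientation: [2.169, -2.272, -0.0]
ft_force: [-0.1, 0.3, -0.1]
width: 0.0307
```

Request:
send_rows --pt "0 0 0.001 0 0 0" --pt "0 0 0.002 0 0 0" --pt "0 0 0.002 0 0 0"

```text
clock: 11.7
tool_pos: [0.5001, 0.0199, 0.173]
orientation: [2.169, -2.272, -0.0]
ft_force: [-0.8, 0.1, 0.0]
width: 0.0306
```

Request:
send_rows --pt "0 0 0.001 0 0 0" --pt "0 0 0.002 0 0 0" --pt "0 0 0.002 0 0 0"

```text
clock: 12.0
tool_pos: [0.5001, 0.02, 0.1729]
orientation: [-2.17, 2.271, -0.001]
ft_force: [-8.0, 1.8, 25.0]
width: 0.0305
```

Request:
send_rows --pt "0 0 -0.05 0 0 0" --pt "0 0 -0.08 0 0 0" --pt "-0.16 -0.05 -0.128 0 0 0" --pt "-0.16 -0.05 -0.128 0 0 0" --pt "-0.16 -0.05 -0.128 0 0 0" --pt "-0.16 -0.05 -0.128 0 0 0" --pt "-0.16 -0.05 -0.128 0 0 0" --pt "-0.16 -0.05 -0.128 0 0 0" --pt "-0.16 -0.05 -0.128 0 0 0" --gripper 0.5

```text
clock: 12.9
tool_pos: [0.5569, 0.1766, 0.2985]
orientation: [2.168, -2.272, -0.001]
ft_force: [0.2, 0.2, 0.3]
width: 0.0431
```

```bash
sed -i 's/f.max(2)<115/f.max(2)<thr/; s/def rings(d,z=.0118/def rings(d,thr=165,z=.0118/' h.py; python3 - <<'E'
from h import *
print(arm.state()["tool_pos"])
d=shot("wrist"); o=rings(d); np.save("last.npy",d["frame"])
mark(d,"filter0",6)
E
```

```text
[0.55688478 0.1765805  0.2985324 ]
filter0 mark_of 0.82 [0.5489 0.1714 0.0052]
filter0 mark_of 0.81 [0.5441 0.1194 0.0075]
filter0 mark_of 0.64 [0.561  0.2689 0.0094]
filter0 mark_of 0.58 [0.5586 0.2142 0.0064]
```

```bash
sed -i '/def rings/,$ s/RETR_EXTERNAL/RETR_LIST/' h.py; python3 - <<'E'
from h import *
d=shot("wrist"); o=rings(d); row([0.5485,0.1195,0.1815],177.3)
E
```

```text
ring [0.5597 0.2678] r 0.0161 res 0.001
ring [0.5573 0.2163] r 0.0157 res 0.0009
ring [0.5467 0.1717] r 0.0152 res 0.0006
ring [0.5452 0.1186] r 0.0147 res 0.0003
ROW [np.float64(0.0572), np.float64(0.0059), np.float64(0.1174)] [np.float64(0.0005), np.float64(-0.0003), np.float64(-0.0002)] dist 0.131 deg 0.0 yaw now 177.29 j6 -0.69
```

Request:
send_rows --pt "0.0575 0.009 0.07 0 0 0" --pt "0.0575 0.009 0.07 0 0 0" --pt "0.0575 0.009 0.07 0 0 0" --pt "0.0575 0.009 0.07 0 0 0" --pt "0.0575 0.009 0.07 0 0 0" --gripper 0.5

```text
clock: 13.55
tool_pos: [0.5465, 0.1207, 0.2301]
orientation: [-2.168, 2.271, -0.001]
ft_force: [0.0, 0.3, 0.7]
width: 0.0429
```

```bash
python3 - <<'E'
from h import *
print(arm.state()["tool_pos"])
d=shot("wrist"); o=rings(d); save(d,"w4.png")
c=min((c for c,r in o),key=lambda c:c[1]) if o else [0.5455,0.1186]
row([*c,0.181],177.3)
E
```

```text
[0.54653561 0.12070399 0.23007758]
ring [0.5466 0.1698] r 0.0158 res 0.0013
ring [0.5452 0.1172] r 0.0152 res 0.0007
ROW [np.float64(0.0039), np.float64(0.0012), np.float64(0.0492)] [np.float64(-0.002), np.float64(0.0011), np.float64(0.0011)] dist 0.049 deg 0.1 yaw now 177.36 j6 -0.61
```

View pics/w4.png

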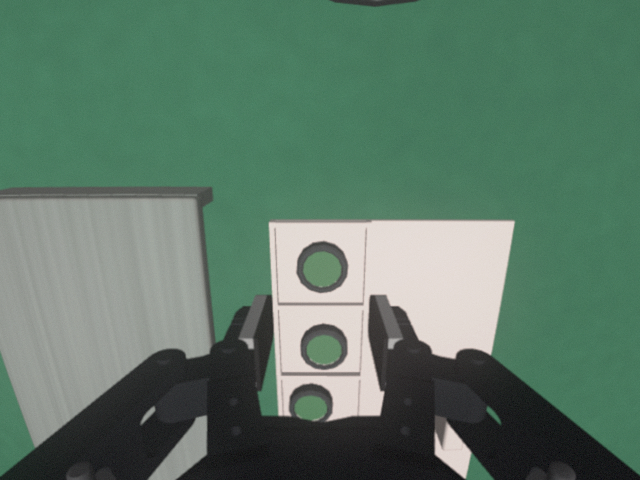

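Request:
send_rows --pt "0.003 0.001 0.03 0 0 0" --pt "0.003 0.001 0.049 0 0 0" --pt "0.003 0.001 0.049 0 0 0" --pt "0.003 0.001 0.049 0 0 0"

```text
clock: 14.0
tool_pos: [0.5451, 0.1182, 0.1807]
orientation: [-2.17, 2.271, -0.001]
ft_force: [-0.5, 0.1, -0.1]
width: 0.0423
```

Request:
send_rows --pt "0 0 0 0 0 0" --pt "0 0 0 0 0 0" --pt "0 0 0 0 0 0" --pt "0 0 0 0 0 0" --gripper 0.1 --grip_force 40

```text
clock: 14.4
tool_pos: [0.545, 0.1179, 0.1813]
orientation: [-2.169, 2.27, -0.001]
ft_force: [-2.0, 1.8, 6.1]
width: 0.0267
```

Request:
send_rows --pt "0 0 -0.02 0 0 0" --pt "0 0 -0.06 0 0 0" --pt "0 0 -0.08 0 0 0" --pt "0 0 -0.08 0 0 0"

```text
clock: 14.8
tool_pos: [0.5457, 0.118, 0.264]
orientation: [-2.166, 2.267, -0.003]
ft_force: [-0.4, 1.1, 0.8]
width: 0.0267
```

```bash
python3 - <<'E'
from h import *
s=arm.state();print(s["tool_pos"],s["width"])
c=np.array([.5101,-.1056])
for a in (114,-126,-66,174,-6): print(a,np.round(c+.055*np.array([np.cos(np.radians(a)),np.sin(np.radians(a))]),4))
row([0.505,-.09,0.29],177.3)
E
```

```text
[0.54569447 0.11801777 0.26395455] 0.026676868763614785
114 [ 0.4877 -0.0554]
-126 [ 0.4778 -0.1501]
-66 [ 0.5325 -0.1558]
174 [ 0.4554 -0.0999]
-6 [ 0.5648 -0.1113]
ROW [np.float64(0.2096), np.float64(0.031), np.float64(-0.0269)] [np.float64(-0.0058), np.float64(0.0034), np.float64(0.0014)] dist 0.214 deg 0.4 yaw now 177.38 j6 -0.61
```

Request:
send_rows --pt "0.2096 0.031 -0.0269 0 0 0" --pt "0.2096 0.031 -0.0269 0 0 0" --pt "0.2096 0.031 -0.0269 0 0 0" --pt "0.2096 0.031 -0.0269 0 0 0" --pt "0.2096 0.031 -0.0269 0 0 0" --pt "0.2096 0.031 -0.0269 0 0 0" --pt "0.2096 0.031 -0.0269 0 0 0"

```text
clock: 15.5
tool_pos: [0.504, -0.0905, 0.2868]
orientation: [-2.168, 2.273, 0.0]
ft_force: [0.6, -0.1, -0.4]
width: 0.0269
```

```bash
python3 - <<'E'
from h import *
s=arm.state();print(s["tool_pos"],s["width"])
d=shot("wrist"); save(d,"w5.png"); wheel(d,(0.51,-.1056))
E
```

```text
[ 0.50395453 -0.09046299  0.28680565] 0.026868040850545238
wheel disc [ 0.5104 -0.1058] r 0.0755
 dark 630 r 0.0551 ang -65.8
 dark 489 r 0.0557 ang -125.8
 dark 535 r 0.055 ang -5.8
 dark 511 r 0.055 ang 174.0
```

View pics/w5.png

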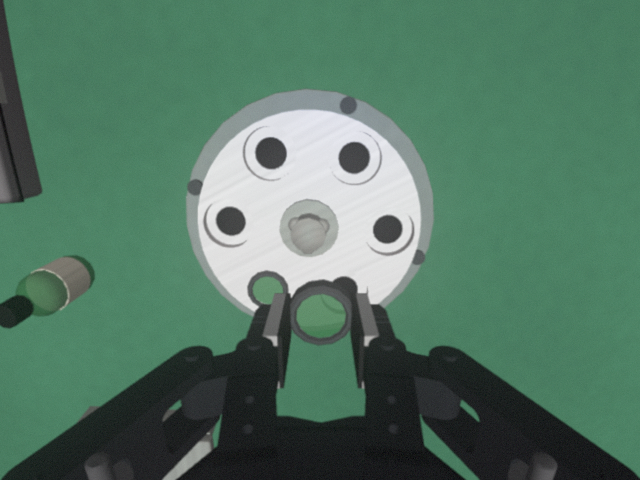

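```bash
python3 - <<'E'
from h import *
row([0.488,-.0555,0.208],177.3)
E
```

```text
ROW [np.float64(-0.0337), np.float64(0.0177), np.float64(0.0787)] [np.float64(0.0001), np.float64(0.0001), np.float64(0.0009)] dist 0.087 deg 0.1 yaw now 177.35 j6 -0.25
```

Request:
send_rows --pt "-0.0337 0.0177 0.03 0 0 0" --pt "-0.0337 0.0177 0.06 0 0 0" --pt "-0.0337 0.0177 0.0787 0 0 0" --pt "-0.0337 0.0177 0.0787 0 0 0" --pt "-0.0337 0.0177 0.0787 0 0 0"

```text
clock: 16.05
tool_pos: [0.4883, -0.0551, 0.2083]
orientation: [2.171, -2.27, -0.0]
ft_force: [0.4, -0.1, 0.1]
width: 0.0268
```

Request:
send_rows --pt "0 0 0.002 0 0 0" --pt "0 0 0.004 0 0 0" --pt "0 0 0.006 0 0 0" --pt "0 0 0.008 0 0 0" --pt "0 0 0.009 0 0 0" --pt "0 0 0.009 0 0 0"

```text
clock: 16.65
tool_pos: [0.4878, -0.0561, 0.1992]
orientation: [2.169, -2.272, -0.0]
ft_force: [0.5, 0.3, 0.6]
width: 0.0268
```

```bash
python3 - <<'E'
from h import *
s=arm.state();print(s["tool_pos"],s["width"],s["ft_force"]);row([0.488,-.0555,0.1985],177.3)
E
```

```text
[ 0.48780567 -0.05611313  0.19923051] 0.026849825204515714 [0.45626372 0.28252789 0.56950102]
ROW [np.float64(-0.0006), np.float64(-0.0002), np.float64(0.0007)] [np.float64(0.0001), np.float64(-0.0), np.float64(0.0006)] dist 0.001 deg 0.0 yaw now 177.34 j6 -0.33
```

Request:
send_rows --pt "0 0 0 0 0 0" --pt "0 0 0 0 0 0" --pt "0 0 0 0 0 0" --gripper 0.44

```text
clock: 16.95
tool_pos: [0.4879, -0.056, 0.1994]
orientation: [-2.169, 2.272, -0.0]
ft_force: [-0.0, -0.8, 0.6]
width: 0.0375
```

Request:
send_rows --pt "0 0 -0.03 0 0 0" --pt "0 0 -0.07 0 0 0" --pt "0.04 0 -0.11 0 0 0" --pt "0.04 0 -0.11 0 0 0" --pt "0.04 0 -0.11 0 0 0"

```text
clock: 17.45
tool_pos: [0.486, -0.0966, 0.3106]
orientation: [-2.166, 2.272, -0.002]
ft_force: [-0.7, -0.7, -1.2]
width: 0.0375
```

```bash
python3 - <<'E'
from h import *
d=shot("wrist"); save(d,"w6.png",(100,100,540,400),1.5); wheel(d,(0.51,-.1056)); rings(d,z=.0255)
mark(d,"filter0",4)
row([0.548,.171,0.265],177.3)
E
```

```text
wheel disc [ 0.5103 -0.1058] r 0.0756
 dark 516 r 0.055 ang -65.8
 dark 381 r 0.0558 ang -125.7
 dark 412 r 0.0552 ang -5.8
 dark 388 r 0.055 ang 173.9
ring [ 0.4876 -0.0563] r 0.0163 res 0.0015
ring [ 0.4559 -0.1002] r 0.0163 res 0.0003
ring [ 0.5112 -0.1028] r 0.0143 res 0.0018
ring [ 0.5642 -0.1119] r 0.0167 res 0.0002
ring [ 0.509 -0.112] r 0.0132 res 0.0002
ring [ 0.5329 -0.156 ] r 0.0162 res 0.0003
filter0 mark_of 0.69 [ 0.4844 -0.0576  0.0214]
ROW [np.float64(-0.2696), np.float64(-0.0499), np.float64(0.0435)] [np.float64(0.001), np.float64(0.0002), np.float64(-0.0)] dist 0.278 deg 0.1 yaw now 177.3 j6 -0.25
```

View pics/w6.png

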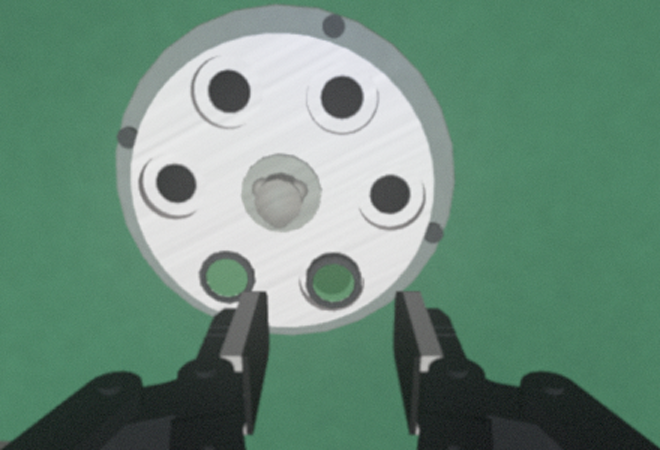

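Request:
send_rows --pt "-0.2696 -0.0499 0.0435 0 0 0" --pt "-0.2696 -0.0499 0.0435 0 0 0" --pt "-0.2696 -0.0499 0.0435 0 0 0" --pt "-0.2696 -0.0499 0.0435 0 0 0" --pt "-0.2696 -0.0499 0.0435 0 0 0" --pt "-0.2696 -0.0499 0.0435 0 0 0" --pt "-0.2696 -0.0499 0.0435 0 0 0" --pt "-0.2696 -0.0499 0.0435 0 0 0" --pt "-0.2696 -0.0499 0.0435 0 0 0" --gripper 0.5

```text
clock: 18.45
tool_pos: [0.5477, 0.1707, 0.2649]
orientation: [2.168, -2.271, -0.001]
ft_force: [-0.6, -0.3, -0.2]
width: 0.0427
```

```bash
python3 - <<'E'
from h import *
print(arm.state()["tool_pos"])
d=shot("wrist"); o=rings(d)
c=min((c for c,r in o),key=lambda c:np.hypot(c[0]-.5467,c[1]-.171))
row([*c,0.2],177.3);row([*c,0.181],177.3)
E
```

```text
[0.54773272 0.17065191 0.26486889]
ring [0.5596 0.2673] r 0.0165 res 0.0013
ring [0.5572 0.2159] r 0.0159 res 0.0012
ring [0.5465 0.1714] r 0.0153 res 0.0006
ROW [np.float64(-0.0011), np.float64(0.0014), np.float64(0.0653)] [np.float64(0.001), np.float64(-0.0007), np.float64(0.0003)] dist 0.065 deg 0.1 yaw now 177.31 j6 -0.69
ROW [np.float64(-0.0011), np.float64(0.0013), np.float64(0.0843)] [np.float64(0.001), np.float64(-0.0007), np.float64(0.0003)] dist 0.084 deg 0.1 yaw now 177.31 j6 -0.69
```

Request:
send_rows --pt "-0.0005 0.0013 0.05 0 0 0" --pt "-0.0005 0.0013 0.075 0 0 0" --pt "-0.0005 0.0013 0.084 0 0 0" --pt "-0.0005 0.0013 0.084 0 0 0" --pt "-0.0005 0.0013 0.084 0 0 0"

```text
clock: 19.0
tool_pos: [0.5477, 0.1715, 0.183]
orientation: [-2.168, 2.271, -0.001]
ft_force: [-0.0, -0.4, 0.8]
width: 0.0429
```

Request:
send_rows --pt "0 0 0 0 0 0" --pt "0 0 0 0 0 0" --pt "0 0 0 0 0 0" --pt "0 0 0 0 0 0" --gripper 0.1 --grip_force 40

```text
clock: 19.4
tool_pos: [0.5477, 0.1718, 0.1838]
orientation: [-2.168, 2.27, -0.001]
ft_force: [-0.7, -1.3, 5.1]
width: 0.0258
```

Request:
send_rows --pt "0 0 -0.03 0 0 0" --pt "0.01 0.002 -0.07 0 0 0" --pt "0.05 0.008 -0.1 0 0 0" --pt "0.1 0.016 -0.1 0 0 0" --pt "0.15 0.025 -0.1 0 0 0" --pt "0.2 0.033 -0.1 0 0 0" --pt "0.25 0.041 -0.1 0 0 0" --pt "0.3 0.05 -0.1 0 0 0" --pt "0.3246 0.0533 -0.1 0 0 0" --pt "0.3246 0.0533 -0.1 0 0 0"

```text
clock: 20.4
tool_pos: [0.4778, -0.153, 0.283]
orientation: [-2.164, 2.275, -0.002]
ft_force: [0.4, 0.4, -0.7]
width: 0.0259
```

```bash
python3 - <<'E'
from h import *
s=arm.state();print(s["tool_pos"],s["width"],s["ft_force"]);row([0.478,-.1503,0.208],177.3)
E
```

```text
[ 0.47777515 -0.15298127  0.28296365] 0.025907103292826365 [ 0.42209779  0.39715736 -0.72233069]
ROW [np.float64(-0.0027), np.float64(0.0), np.float64(0.075)] [np.float64(-0.0018), np.float64(0.0001), np.float64(-0.0029)] dist 0.075 deg 0.2 yaw now 177.14 j6 -0.13
```

Request:
send_rows --pt "-0.0027 0 0.04 0 0 0" --pt "-0.0027 0 0.07 0 0 0" --pt "-0.0027 0 0.074 0 0 0" --pt "-0.0027 0 0.077 0 0 0" --pt "-0.0027 0 0.079 0 0 0" --pt "-0.0027 0 0.081 0 0 0" --pt "-0.0027 0 0.083 0 0 0" --pt "-0.0027 0 0.083 0 0 0"

```text
clock: 21.2
tool_pos: [0.4796, -0.148, 0.2009]
orientation: [-2.17, 2.27, -0.004]
ft_force: [-2.5, -6.2, 9.1]
width: 0.0257
```

```bash
python3 - <<'E'
from h import *
s=arm.state();print(s["tool_pos"],s["width"],s["ft_force"]);row([0.478,-.1503,0.199],177.3)
E
```

```text
[ 0.47959088 -0.14798681  0.20086705] 0.0257465465054331 [-2.48643057 -6.22277224  9.10697043]
ROW [np.float64(0.0024), np.float64(0.0015), np.float64(0.0019)] [np.float64(-0.0026), np.float64(-0.0009), np.float64(0.0018)] dist 0.003 deg 0.2 yaw now 177.41 j6 -0.14
```

Request:
send_rows --pt "0 0 -0.008 0 0 0" --pt "0.0024 0.001 -0.008 0 0 0" --pt "0.0024 0.001 -0.008 0 0 0" --pt "0.0024 0.001 -0.008 0 0 0" --pt "0.0024 0.001 -0.008 0 0 0"

```text
clock: 21.7
tool_pos: [0.4778, -0.1498, 0.2067]
orientation: [2.169, -2.272, -0.0]
ft_force: [0.5, 0.3, -0.2]
width: 0.026
```

```bash
python3 - <<'E'
from h import *
s=arm.state();print(s["tool_pos"],s["width"],s["ft_force"]);row([0.478,-.1503,0.199],177.3)
d=shot("wrist"); save(d,"w7.png",(180,120,480,400),2)
E
```

```text
[ 0.47775827 -0.14978011  0.20668102] 0.025968488408995447 [ 0.50276297  0.34648781 -0.168837  ]
ROW [np.float64(0.0005), np.float64(-0.0003), np.float64(0.0077)] [np.float64(0.0002), np.float64(0.0), np.float64(0.0008)] dist 0.008 deg 0.0 yaw now 177.35 j6 -0.14
```

View pics/w7.png

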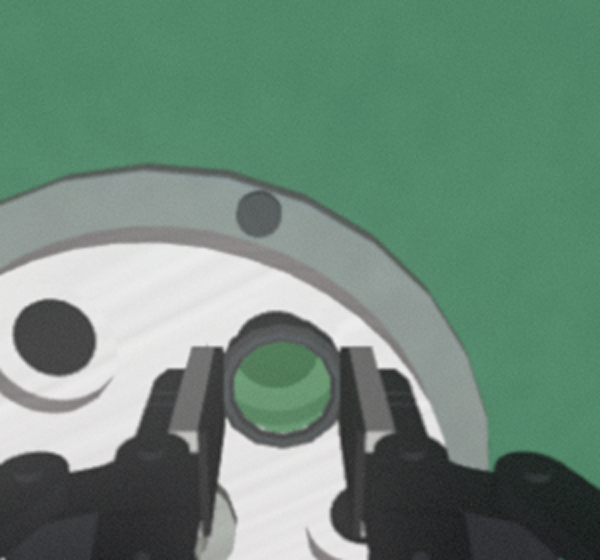

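Request:
send_rows --pt "0.0005 -0.0003 0.002 0 0 0" --pt "0.0005 -0.0003 0.004 0 0 0" --pt "0.0005 -0.0003 0.006 0 0 0" --pt "0.0005 -0.0003 0.0077 0 0 0" --pt "0.0005 -0.0003 0.0077 0 0 0" --pt "0.0005 -0.0003 0.0077 0 0 0"

```text
clock: 22.35
tool_pos: [0.4781, -0.1504, 0.199]
orientation: [2.169, -2.272, -0.0]
ft_force: [-0.2, 0.1, 0.5]
width: 0.0257
```

Request:
send_rows --pt "0 0 0 0 0 0" --pt "0 0 0 0 0 0" --pt "0 0 0 0 0 0" --gripper 0.44

```text
clock: 22.65
tool_pos: [0.4781, -0.1504, 0.1992]
orientation: [-2.169, 2.272, -0.0]
ft_force: [0.2, -0.2, -0.6]
width: 0.0373
```

Request:
send_rows --pt "0 0 -0.03 0 0 0" --pt "0 0 -0.07 0 0 0" --pt "-0.04 -0.006 -0.09 0 0 0" --pt "-0.09 -0.015 -0.09 0 0 0" --pt "-0.14 -0.023 -0.09 0 0 0" --pt "-0.19 -0.032 -0.09 0 0 0" --pt "-0.24 -0.04 -0.09 0 0 0" --pt "-0.29 -0.048 -0.09 0 0 0" --pt "-0.34 -0.056 -0.07 0 0 0" --pt "-0.3696 -0.0617 -0.05 0 0 0"

```text
clock: 23.65
tool_pos: [0.5574, 0.219, 0.2499]
orientation: [-2.169, 2.268, -0.001]
ft_force: [0.6, 0.2, -0.4]
width: 0.0376
```

Request:
send_rows --pt "0 0 0 0 0 0" --pt "0 0 0 0 0 0" --pt "0 0 0 0 0 0" --pt "0 0 0 0 0 0" --gripper 0.5

```text
clock: 24.05
tool_pos: [0.5569, 0.215, 0.25]
orientation: [-2.167, 2.273, -0.0]
ft_force: [0.3, 0.6, 1.5]
width: 0.0425
```

```bash
python3 - <<'E'
from h import *
print(arm.state()["tool_pos"])
d=shot("wrist"); o=rings(d)
c=min((c for c,r in o),key=lambda c:np.hypot(c[0]-.557,c[1]-.215))
row([*c,0.181],177.3)
t=shot("top"); mark(t,"filter0",6); mark(t,"cap")
E
```

```text
[0.55686087 0.21501968 0.2499755 ]
ring [0.5732 0.3101] r 0.0135 res 0.0004
ring [0.5598 0.2681] r 0.0162 res 0.0014
ring [0.5572 0.2166] r 0.0156 res 0.0007
ROW [np.float64(-0.0016), np.float64(-0.0002), np.float64(0.069)] [np.float64(-0.001), np.float64(0.0009), np.float64(-0.0004)] dist 0.069 deg 0.1 yaw now 177.28 j6 -0.74
filter0 mark_of 0.46 [ 0.4838 -0.1482  0.0175]
filter0 mark_of 0.16 [0.4662 0.2266 0.0286]
cap mark_of 0.64 [ 4.385e-01 -3.040e-01  2.000e-04]
cap mark_of 0.48 [ 0.4835 -0.1482  0.0174]
cap mark_of 0.36 [ 0.4616 -0.1015  0.0177]
```

Request:
send_rows --pt "-0.0012 -0.0002 0.04 0 0 0" --pt "-0.0012 -0.0002 0.06 0 0 0" --pt "-0.0012 -0.0002 0.0695 0 0 0" --pt "-0.0012 -0.0002 0.0695 0 0 0" --pt "-0.0012 -0.0002 0.0695 0 0 0" --pt "-0.0012 -0.0002 0.0695 0 0 0"

```text
clock: 24.85
tool_pos: [0.5574, 0.2173, 0.1803]
orientation: [-2.169, 2.271, -0.0]
ft_force: [0.6, -0.8, 0.2]
width: 0.0426
```

Request:
send_rows --pt "0 0 0 0 0 0" --pt "0 0 0 0 0 0" --pt "0 0 0 0 0 0" --pt "0 0 0 0 0 0" --gripper 0.1 --grip_force 40

```text
clock: 25.25
tool_pos: [0.5573, 0.2173, 0.1805]
orientation: [-2.169, 2.271, -0.0]
ft_force: [-1.3, -0.8, 5.5]
width: 0.0269
```

Request:
send_rows --pt "0 0 -0.03 0 0 0" --pt "0.01 0 -0.07 0 0 0" --pt "0.05 0.001 -0.1 0 0 0" --pt "0.1 0.002 -0.1 0 0 0" --pt "0.15 0.003 -0.1 0 0 0" --pt "0.2 0.004 -0.1 0 0 0" --pt "0.25 0.005 -0.1 0 0 0" --pt "0.3 0.006 -0.1 0 0 0" --pt "0.34 0.0069 -0.09 0 0 0" --pt "0.3729 0.0069 -0.06 0 0 0"

```text
clock: 26.25
tool_pos: [0.5337, -0.1572, 0.242]
orientation: [-2.166, 2.269, -0.007]
ft_force: [1.3, 0.3, -0.5]
width: 0.0271
```

Request:
send_rows --pt "0 0 0.01 0 0 0" --pt "0 0 0.02 0 0 0" --pt "0 0 0.025 0 0 0" --pt "0 0 0.025 0 0 0" --pt "0 0 0.025 0 0 0" --pt "0 0 0.025 0 0 0"

```text
clock: 26.85
tool_pos: [0.5334, -0.1543, 0.2154]
orientation: [-2.17, 2.27, -0.001]
ft_force: [-0.7, 0.2, -0.3]
width: 0.0272
```

```bash
python3 - <<'E'
from h import *
s=arm.state();print(s["tool_pos"],s["width"],s["ft_force"]);row([0.5327,-.156,0.199],177.3)
E
```

```text
[ 0.53339576 -0.15431378  0.21538462] 0.027193670468771382 [-0.69423366  0.16010056 -0.29922649]
ROW [np.float64(0.0017), np.float64(0.0006), np.float64(0.0164)] [np.float64(-0.0014), np.float64(0.0001), np.float64(0.0021)] dist 0.016 deg 0.1 yaw now 177.42 j6 -0.12
```

Request:
send_rows --pt "0.0012 0.0006 0.004 0 0 0" --pt "0.0012 0.0006 0.008 0 0 0" --pt "0.0012 0.0006 0.008 0 0 0" --pt "0.0012 0.0006 0.01 0 0 0" --pt "0.0012 0.0006 0.012 0 0 0" --pt "0.0012 0.0006 0.014 0 0 0" --pt "0.0012 0.0006 0.0162 0 0 0" --pt "0.0012 0.0006 0.0162 0 0 0" --pt "0.0012 0.0006 0.0162 0 0 0"

```text
clock: 27.75
tool_pos: [0.5323, -0.1562, 0.1983]
orientation: [2.169, -2.272, -0.0]
ft_force: [0.4, 1.1, -0.6]
width: 0.0271
```

Request:
send_rows --pt "0 0 0 0 0 0" --pt "0 0 0 0 0 0" --pt "0 0 0 0 0 0" --gripper 0.44

```text
clock: 28.05
tool_pos: [0.5323, -0.1562, 0.1985]
orientation: [-2.169, 2.272, -0.0]
ft_force: [-0.6, 0.3, -0.5]
width: 0.0375
```

Request:
send_rows --pt "0 0 -0.03 0 0 0" --pt "0 0 -0.07 0 0 0" --pt "-0.04 0 -0.09 0 0 0" --pt "-0.09 -0.001 -0.09 0 0 0" --pt "-0.14 -0.002 -0.09 0 0 0" --pt "-0.19 -0.003 -0.09 0 0 0" --pt "-0.24 -0.004 -0.09 0 0 0" --pt "-0.29 -0.005 -0.09 0 0 0" --pt "-0.34 -0.006 -0.07 0 0 0" --pt "-0.39 -0.007 -0.052 0 0 0"

```text
clock: 29.05
tool_pos: [0.5567, 0.2286, 0.253]
orientation: [-2.169, 2.271, -0.0]
ft_force: [1.9, 0.1, -0.5]
width: 0.0375
```

Request:
send_rows --pt "-0.0345 -0.0005 0 0 0 0" --pt "-0.0345 -0.0005 0 0 0 0" --pt "-0.0345 -0.0005 0 0 0 0" --pt "-0.0345 -0.0005 0 0 0 0" --pt "-0.0345 -0.0005 0 0 0 0" --pt "-0.0345 -0.0005 0 0 0 0" --gripper 0.5

```text
clock: 29.65
tool_pos: [0.5591, 0.2599, 0.2532]
orientation: [-2.168, 2.273, 0.0]
ft_force: [-0.6, -0.3, -0.0]
width: 0.0426
```

```bash
python3 - <<'E'
from h import *
print(arm.state()["tool_pos"])
d=shot("wrist"); o=rings(d)
c=min((c for c,r in o),key=lambda c:np.hypot(c[0]-.56,c[1]-.268))
row([*c,0.1805],177.3)
E
```

```text
[0.55907784 0.25988738 0.25318944]
ring [0.5599 0.269 ] r 0.0156 res 0.0009
ROW [np.float64(-0.009), np.float64(-0.0003), np.float64(0.0727)] [np.float64(-0.0003), np.float64(0.0003), np.float64(-0.0003)] dist 0.073 deg 0.0 yaw now 177.28 j6 -0.8
```

Request:
send_rows --pt "-0.0085 -0.0003 0.04 0 0 0" --pt "-0.0085 -0.0003 0.06 0 0 0" --pt "-0.0085 -0.0003 0.0727 0 0 0" --pt "-0.0085 -0.0003 0.0727 0 0 0" --pt "-0.0085 -0.0003 0.0727 0 0 0" --pt "-0.0085 -0.0003 0.0727 0 0 0"

```text
clock: 30.3
tool_pos: [0.5599, 0.2693, 0.1807]
orientation: [-2.168, 2.272, -0.0]
ft_force: [0.4, 0.5, -0.8]
width: 0.0423
```

Request:
send_rows --pt "0 0 0 0 0 0" --pt "0 0 0 0 0 0" --pt "0 0 0 0 0 0" --pt "0 0 0 0 0 0" --gripper 0.1 --grip_force 40

```text
clock: 30.7
tool_pos: [0.5598, 0.2694, 0.1809]
orientation: [-2.169, 2.271, -0.0]
ft_force: [-1.9, -0.4, 5.4]
width: 0.0267
```

Request:
send_rows --pt "0 0 -0.03 0 0 0" --pt "0.01 0 -0.07 0 0 0.1" --pt "0.05 -0.003 -0.1 0 0 0.2" --pt "0.1 -0.006 -0.1 0 0 0.3" --pt "0.15 -0.01 -0.1 0 0 0.43" --pt "0.2 -0.013 -0.1 0 0 0.57" --pt "0.25 -0.016 -0.1 0 0 0.7" --pt "0.3 -0.019 -0.1 0 0 0.83" --pt "0.34 -0.021 -0.09 0 0 0.96" --pt "0.3794 -0.0234 -0.06 0 0 1.1"

```text
clock: 31.7
tool_pos: [0.5665, -0.1126, 0.2426]
orientation: [-0.652, 3.066, -0.002]
ft_force: [1.2, 0.4, -0.5]
width: 0.0269
```

Request:
send_rows --pt "0 0 0.01 0 0 0" --pt "0 0 0.02 0 0 0" --pt "0 0 0.025 0 0 0" --pt "0 0 0.025 0 0 0" --pt "0 0 0.025 0 0 0" --pt "0 0 0.025 0 0 0"

```text
clock: 32.3
tool_pos: [0.5659, -0.1098, 0.2159]
orientation: [-0.664, 3.069, -0.0]
ft_force: [-0.8, 0.2, 0.4]
width: 0.0269
```

```bash
python3 - <<'E'
from h import *
s=arm.state();print(s["tool_pos"],s["width"],s["ft_force"]);row([0.565,-.1116,0.199],114)
E
```

```text
[ 0.56592852 -0.10984533  0.21591151] 0.026900795679856548 [-0.80746957  0.22205004  0.40351533]
ROW [np.float64(0.0016), np.float64(-0.0012), np.float64(0.0169)] [np.float64(-0.0005), np.float64(0.0013), np.float64(0.0073)] dist 0.017 deg 0.4 yaw now 114.42 j6 -1.29
```

Request:
send_rows --pt "0.0009 -0.0012 0.004 0 0 0" --pt "0.0009 -0.0012 0.008 0 0 0" --pt "0.0009 -0.0012 0.008 0 0 0" --pt "0.0009 -0.0012 0.01 0 0 0" --pt "0.0009 -0.0012 0.012 0 0 0" --pt "0.0009 -0.0012 0.014 0 0 0" --pt "0.0009 -0.0012 0.0165 0 0 0" --pt "0.0009 -0.0012 0.0165 0 0 0" --pt "0.0009 -0.0012 0.0165 0 0 0"

```text
clock: 33.2
tool_pos: [0.5651, -0.1122, 0.1985]
orientation: [0.662, -3.071, 0.0]
ft_force: [-0.7, -0.7, -1.1]
width: 0.027
```

Request:
send_rows --pt "0 0 0 0 0 0" --pt "0 0 0 0 0 0" --pt "0 0 0 0 0 0" --gripper 0.44

```text
clock: 33.5
tool_pos: [0.5652, -0.1122, 0.1987]
orientation: [-0.662, 3.071, -0.0]
ft_force: [0.6, -0.2, 0.1]
width: 0.0377
```

Request:
send_rows --pt "0 0 -0.03 0 0 0" --pt "0 0 -0.07 0 0 0" --pt "0.05 0 -0.1 0 0 0" --pt "0.09 0 -0.11 0 0 0" --pt "0.09 0 -0.11 0 0 0" --pt "0.09 0 -0.11 0 0 0" --pt "0.09 0 -0.11 0 0 0"

```text
clock: 34.2
tool_pos: [0.4836, -0.1491, 0.3087]
orientation: [-0.662, 3.071, -0.0]
ft_force: [0.3, -0.0, -1.0]
width: 0.0373
```

```bash
python3 - <<'E'
from h import *
print(arm.state()["tool_pos"])
d=shot("wrist"); save(d,"w8.png",(60,0,580,390),1.5); wheel(d,(.5103,-.1057)); rings(d,z=.0255)
t=shot("top"); mark(t,"cap"); mark(t,"filter0",6); mark(d,"cap"); s=shot("side"); mark(s,"filter0",6)
E
```

```text
[ 0.48356901 -0.14913482  0.30867771]
wheel disc [ 0.51   -0.1058] r 0.0757
 dark 413 r 0.055 ang 174.1
ring [ 0.5635 -0.112 ] r 0.0164 res 0.0016
ring [ 0.487  -0.0567] r 0.0164 res 0.0017
ring [ 0.4552 -0.1004] r 0.0162 res 0.0001
ring [ 0.4778 -0.1497] r 0.0159 res 0.0021
cap mark_of 0.73 [ 0.4364 -0.3059 -0.0023]
filter0 mark_of 0.37 [ 0.5664 -0.1129  0.0189]
cap mark_of 0.75 [ 0.4406 -0.3036 -0.0015]
filter0 mark_of 0.57 [ 0.4795 -0.149   0.0234]
filter0 mark_of 0.48 [ 0.4875 -0.0582  0.0227]
filter0 mark_of 0.42 [ 0.5667 -0.1049  0.025 ]
filter0 mark_of 0.4 [ 0.532  -0.1521  0.0194]
```

View pics/w8.png

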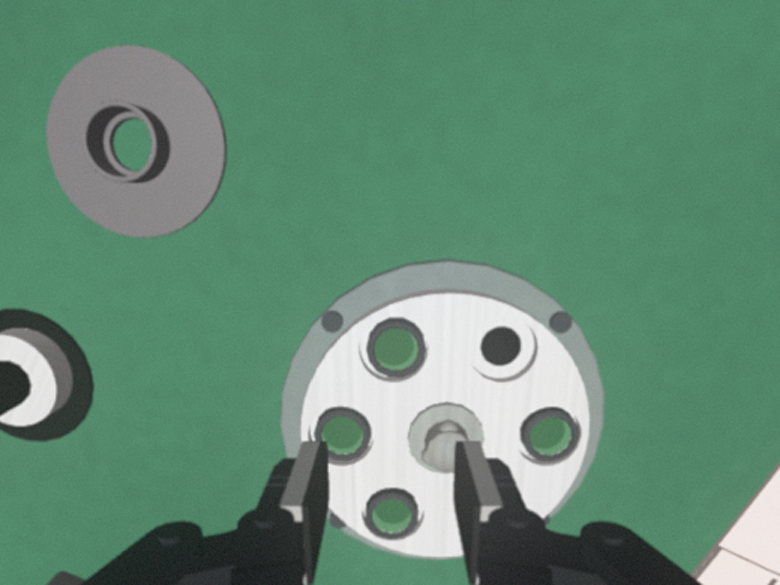

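```bash
cat >> h.py <<'E'
def cap(d,z=.003,c0=None,rr=(.04,.05)):
    hsv=cv2.cvtColor(d["frame"],cv2.COLOR_RGB2HSV); m=((hsv[...,1]<45)&(hsv[...,2]>60)&(hsv[...,2]<185)).astype(np.uint8)
    for c in cv2.findContours(m,cv2.RETR_LIST,cv2.CHAIN_APPROX_NONE)[0]:
        if len(c)<60: continue
        P=np.array([pix2w(d,*p,z) for p in cv2.convexHull(c)[:,0].astype(float)]); ctr,r=circ(P); res=np.abs(np.linalg.norm(P[:,:2]-ctr,axis=1)-r).max()
        if rr[0]<r<rr[1] and res<.006: print("disc",np.round(ctr,4),"r",round(r,4),"res",round(res,4))
E
python3 - <<'E'
from h import *
row([.4395,-.304,.27],114)
d=shot("wrist"); cap(d)
E
```

```text
ROW [np.float64(0.1039), np.float64(-0.1231), np.float64(0.0381)] [np.float64(0.0004), np.float64(-0.001), np.float64(0.006)] dist 0.166 deg 0.3 yaw now 114.34 j6 -1.24
disc [ 0.4402 -0.3063] r 0.0449 res 0.0003
```

Request:
send_rows --pt "0.1039 -0.1231 0.0381 0 0 0" --pt "0.1039 -0.1231 0.0381 0 0 0" --pt "0.1039 -0.1231 0.0381 0 0 0" --pt "0.1039 -0.1231 0.0381 0 0 0" --pt "0.1039 -0.1231 0.0381 0 0 0" --pt "0.1039 -0.1231 0.0381 0 0 0" --pt "0.1039 -0.1231 0.0381 0 0 0" --pt "0.1039 -0.1231 0.0381 0 0 0" --gripper 0.7

```text
clock: 35.4
tool_pos: [0.4397, -0.3033, 0.2709]
orientation: [-0.664, 3.07, -0.0]
ft_force: [0.0, -0.4, 0.9]
width: 0.0599
```

```bash
python3 - <<'E'
from h import *
print(arm.state()["tool_pos"])
d=shot("wrist"); cap(d)
row([.4402,-.3063,.180],114)
E
```

```text
[ 0.43965681 -0.30334665  0.27090566]
disc [ 0.4401 -0.3069] r 0.0448 res 0.0002
ROW [np.float64(0.0008), np.float64(-0.0029), np.float64(0.0909)] [np.float64(-0.0005), np.float64(0.0006), np.float64(0.0072)] dist 0.091 deg 0.4 yaw now 114.41 j6 -0.91
```

Request:
send_rows --pt "0.0009 -0.0031 0.04 0 0 0" --pt "0.0009 -0.0031 0.07 0 0 0" --pt "0.0009 -0.0031 0.091 0 0 0" --pt "0.0009 -0.0031 0.091 0 0 0" --pt "0.0009 -0.0031 0.091 0 0 0" --pt "0.0009 -0.0031 0.091 0 0 0"

```text
clock: 36.05
tool_pos: [0.4405, -0.3073, 0.1809]
orientation: [-0.663, 3.069, -0.002]
ft_force: [0.1, 0.3, 0.2]
width: 0.06
```

Request:
send_rows --pt "0 0 0 0 0 0" --pt "0 0 0 0 0 0" --pt "0 0 0 0 0 0" --pt "0 0 0 0 0 0" --pt "0 0 0 0 0 0" --gripper 0.2 --grip_force 40

```text
clock: 36.55
tool_pos: [0.4401, -0.3074, 0.181]
orientation: [-0.662, 3.069, -0.002]
ft_force: [-1.3, 3.2, 8.5]
width: 0.0346
```

Request:
send_rows --pt "0 0 -0.02 0 0 0" --pt "0 0 -0.05 0 0 0" --pt "0 0 -0.08 0 0 0" --pt "-0.033 0.035 -0.09 0 0 0" --pt "-0.066 0.07 -0.09 0 0 0" --pt "-0.1 0.105 -0.09 0 0 0" --pt "-0.13 0.136 -0.09 0 0 0" --pt "-0.1467 0.154 -0.09 0 0 0" --pt "-0.1467 0.154 -0.09 0 0 0" --pt "-0.1467 0.154 -0.09 0 0 0"

```text
clock: 37.55
tool_pos: [0.5099, -0.1061, 0.2699]
orientation: [-0.664, 3.07, 0.0]
ft_force: [-0.0, -0.7, 0.1]
width: 0.035
```

Request:
send_rows --pt "0 0 0 0 0 0" --pt "0 0 0 0 0 0" --pt "0 0 0 0 0 0"

```text
clock: 37.85
tool_pos: [0.5096, -0.1074, 0.2696]
orientation: [-0.66, 3.072, 0.0]
ft_force: [-0.4, 0.3, 0.2]
width: 0.0345
```

```bash
python3 - <<'E'
from h import *
s=arm.state();print(s["tool_pos"],s["width"],s["ft_force"]);row([.5102,-.1057,.228],114.4)
d=shot("wrist"); save(d,"w9.png",(100,100,540,420),1.5); cap(d,z=.26-.173+.003)
E
```

```text
[ 0.50958997 -0.10742098  0.26956057] 0.034460808918856486 [-0.39044527  0.33838979  0.21250367]
ROW [np.float64(-0.0013), np.float64(0.0013), np.float64(0.0416)] [np.float64(0.0), np.float64(0.0), np.float64(-0.0027)] dist 0.042 deg 0.2 yaw now 114.24 j6 -1.32
```

View pics/w9.png

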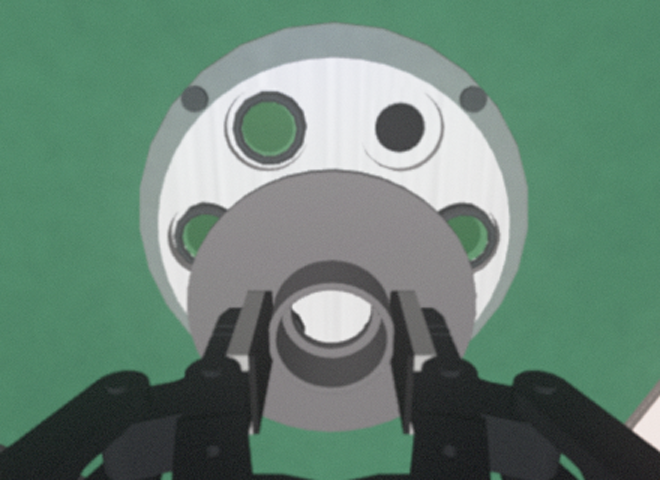

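Request:
send_rows --pt "-0.0013 0.0013 0.02 0 0 0" --pt "-0.0013 0.0013 0.034 0 0 0" --pt "-0.0013 0.0013 0.0416 0 0 0" --pt "-0.0013 0.0013 0.0416 0 0 0" --pt "-0.0013 0.0013 0.0416 0 0 0"

```text
clock: 38.4
tool_pos: [0.5107, -0.1051, 0.2282]
orientation: [-0.662, 3.071, -0.0]
ft_force: [-0.3, -0.1, 1.5]
width: 0.0345
```

Request:
send_rows --pt "0 0 0.002 0 0 0" --pt "0 0 0.004 0 0 0" --pt "0 0 0.005 0 0 0" --pt "0 0 0.005 0 0 0"

```text
clock: 38.8
tool_pos: [0.5105, -0.1049, 0.2229]
orientation: [-0.662, 3.071, 0.0]
ft_force: [-0.5, 0.5, -1.5]
width: 0.0347
```

```bash
python3 - <<'E'
from h import *
s=arm.state();print(s["tool_pos"],s["width"],s["ft_force"]);row([.5102,-.1057,.221],114.4)
E
```

```text
[ 0.51048401 -0.10490939  0.22291595] 0.0346641842730349 [-0.53825154  0.53856635 -1.54237778]
ROW [np.float64(0.0006), np.float64(-0.0006), np.float64(0.0019)] [np.float64(-0.0), np.float64(0.0), np.float64(-0.0013)] dist 0.002 deg 0.1 yaw now 114.33 j6 -1.32
```

Request:
send_rows --pt "0.0005 -0.0005 0.001 0 0 0" --pt "0.0005 -0.0005 0.0018 0 0 0" --pt "0.0005 -0.0005 0.0018 0 0 0" --pt "0.0005 -0.0005 0.0018 0 0 0"

```text
clock: 39.2
tool_pos: [0.5103, -0.1056, 0.2211]
orientation: [0.662, -3.071, 0.0]
ft_force: [0.3, -0.4, -1.2]
width: 0.0348
```

Request:
send_rows --pt "0 0 0 0 0 0" --pt "0 0 0 0 0 0" --pt "0 0 0 0 0 0" --pt "0 0 0 0 0 0" --gripper 0.7

```text
clock: 39.6
tool_pos: [0.5103, -0.1056, 0.2212]
orientation: [-0.662, 3.071, -0.0]
ft_force: [-0.6, 0.0, 0.3]
width: 0.0597
```

Request:
send_rows --pt "0 0 -0.03 0 0 0" --pt "0 0 -0.07 0 0 0" --pt "0.05 0 -0.09 0 0 0" --pt "0.05 0 -0.09 0 0 0" --pt "0.05 0 -0.09 0 0 0" --pt "0.05 0 -0.09 0 0 0"

```text
clock: 40.2
tool_pos: [0.4649, -0.1261, 0.311]
orientation: [-0.661, 3.071, -0.0]
ft_force: [0.0, 0.1, 0.1]
width: 0.0596
```

```bash
python3 - <<'E'
from h import *
s=arm.state();print(s["tool_pos"],s["width"],s["ft_force"])
d=shot("wrist"); cap(d,z=.043); save(d,"w10.png",(100,60,540,380),1.5); mark(d,"cap",2); mark(d,"tool")
s=shot("side"); mark(s,"cap",2); mark(s,"tool")
row([.582,-.329,.30],114.4)
E
```

```text
[ 0.46491293 -0.12613498  0.31096615] 0.05963377809049017 [0.01713328 0.06579326 0.08993865]
cap mark_of 0.89 [ 0.5107 -0.1024  0.0387]
tool mark_of 0.67 [ 0.5781 -0.33    0.0007]
cap mark_of 0.9 [ 0.5108 -0.1067  0.0398]
tool mark_of 0.69 [ 5.802e-01 -3.293e-01  1.000e-04]
ROW [np.float64(-0.0229), np.float64(-0.2332), np.float64(0.0103)] [np.float64(0.0004), np.float64(-0.0013), np.float64(-0.0011)] dist 0.235 deg 0.1 yaw now 114.34 j6 -1.29
```

View pics/w10.png

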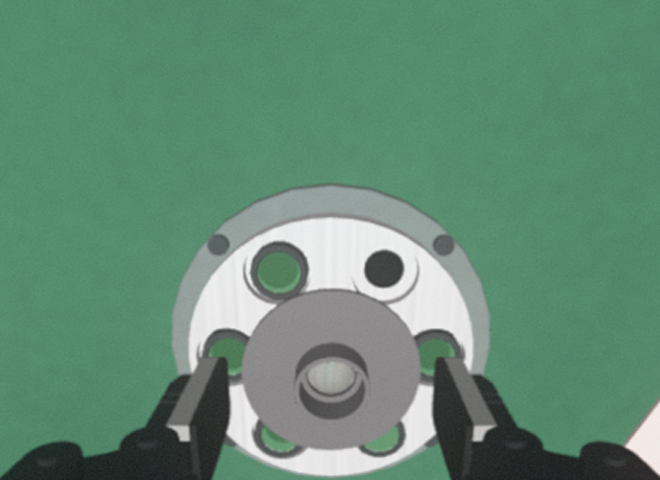

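Request:
send_rows --pt "-0.0229 -0.2332 0.0103 0 0 0" --pt "-0.0229 -0.2332 0.0103 0 0 0" --pt "-0.0229 -0.2332 0.0103 0 0 0" --pt "-0.0229 -0.2332 0.0103 0 0 0" --pt "-0.0229 -0.2332 0.0103 0 0 0" --pt "-0.0229 -0.2332 0.0103 0 0 0" --pt "-0.0229 -0.2332 0.0103 0 0 0" --pt "-0.0229 -0.2332 0.0103 0 0 0" --pt "-0.0229 -0.2332 0.0103 0 0 0" --gripper 0.7

```text
clock: 41.4
tool_pos: [0.5814, -0.3283, 0.3012]
orientation: [-0.663, 3.071, 0.0]
ft_force: [0.4, -0.2, 0.8]
width: 0.0597
```

```bash
cat >> h.py <<'E'
def tool(d,zt=.061,zf=.019):
    f=d["frame"].astype(int); m=(f.min(2)>150).astype(np.uint8)
    for c in cv2.findContours(m,cv2.RETR_LIST,cv2.CHAIN_APPROX_NONE)[0]:
        if len(c)<20: continue
        h=cv2.convexHull(c)[:,0].astype(float)
        for n,z,lo,hi in (("top",zt,.009,.0145),("foot",zf,.023,.029)):
            P=np.array([pix2w(d,*p,z) for p in h]); ctr,r=circ(P); res=np.abs(np.linalg.norm(P[:,:2]-ctr,axis=1)-r).max()
            if lo<r<hi and res<.003: print(n,np.round(ctr,4),"r",round(r,4),"res",round(res,4))
E
python3 - <<'E'
from h import *
print(arm.state()["tool_pos"])
d=shot("wrist"); tool(d); mark(d,"tool"); mark(d,"tool_pad"); np.save("last.npy",d["frame"])
row([.582,-.329,.2],114.4)
E
```

```text
[ 0.58144623 -0.32826166  0.30115142]
top [ 0.5803 -0.3298] r 0.0091 res 0.0001
foot [ 0.5798 -0.3301] r 0.026 res 0.0003
top [ 0.4827 -0.1823] r 0.0145 res 0.0018
tool mark_of 0.64 [ 0.5791 -0.3312  0.0015]
ROW [np.float64(-0.0001), np.float64(-0.0006), np.float64(0.1014)] [np.float64(-0.0004), np.float64(0.0006), np.float64(-0.0003)] dist 0.101 deg 0.0 yaw now 114.38 j6 -0.92
```

```bash
python3 - <<'E'
from h import *
d=shot("wrist"); f=d["frame"].astype(int)
for thr in (60,75,90):
  m=(f.max(2)<thr).astype(np.uint8)
  for c in cv2.findContours(m,cv2.RETR_LIST,cv2.CHAIN_APPROX_NONE)[0]:
    if len(c)<60: continue
    P=np.array([pix2w(d,*p,.003) for p in cv2.convexHull(c)[:,0].astype(float)]); ctr,r=circ(P); res=np.abs(np.linalg.norm(P[:,:2]-ctr,axis=1)-r).max()
    if .03<r<.05: print(thr,ctr,r,res)
row([.58,-.33,.2015],114.4)
E
```

```text
75 [ 0.58434922 -0.3319963 ] 0.038670232259552156 0.00024318813622357244
90 [ 0.58439741 -0.33205752] 0.03900789697156037 0.00026291868557049014
ROW [np.float64(0.0021), np.float64(-0.0006), np.float64(0.0999)] [np.float64(-0.0004), np.float64(0.0006), np.float64(-0.0004)] dist 0.1 deg 0.0 yaw now 114.38 j6 -0.92
```

Request:
send_rows --pt "0.0021 -0.001 0.04 0 0 0" --pt "0.0021 -0.001 0.08 0 0 0" --pt "0.0021 -0.001 0.0995 0 0 0" --pt "0.0021 -0.001 0.0995 0 0 0" --pt "0.0021 -0.001 0.0995 0 0 0" --pt "0.0021 -0.001 0.0995 0 0 0"

```text
clock: 42.2
tool_pos: [0.5809, -0.3312, 0.2033]
orientation: [-0.662, 3.069, -0.002]
ft_force: [0.5, -0.3, 0.3]
width: 0.0596
```

Request:
send_rows --pt "0 0 0 0 0 0" --pt "0 0 0 0 0 0" --pt "0 0 0 0 0 0" --pt "0 0 0 0 0 0" --pt "0 0 0 0 0 0" --pt "0 0 0 0 0 0" --gripper 0.05 --grip_force 80

```text
clock: 42.8
tool_pos: [0.5804, -0.3311, 0.2027]
orientation: [-0.662, 3.07, -0.001]
ft_force: [-1.8, 2.2, 7.0]
width: 0.0243
```

```bash
python3 - <<'E'
from h import *
s=arm.state();print(s["tool_pos"],s["width"],s["ft_force"]);row([.5102,-.1057,.28],114.4)
E
```

```text
[ 0.58043383 -0.33105983  0.20272409] 0.02429881869199122 [-1.79135544  2.17563208  7.03595067]
ROW [np.float64(-0.029), np.float64(0.2342), np.float64(-0.0775)] [np.float64(-0.0012), np.float64(0.0012), np.float64(-0.001)] dist 0.248 deg 0.1 yaw now 114.34 j6 -0.92
```

Request:
send_rows --pt "0 0 -0.02 0 0 0" --pt "0 0 -0.05 0 0 0" --pt "0 0 -0.0775 0 0 0" --pt "-0.006 0.045 -0.09 0 0 0" --pt "-0.012 0.09 -0.09 0 0 0" --pt "-0.017 0.135 -0.09 0 0 0" --pt "-0.023 0.18 -0.09 0 0 0" --pt "-0.027 0.22 -0.09 0 0 0" --pt "-0.029 0.2342 -0.09 0 0 0" --pt "-0.029 0.2342 -0.09 0 0 0"

```text
clock: 43.8
tool_pos: [0.5094, -0.104, 0.2917]
orientation: [-0.666, 3.07, 0.001]
ft_force: [0.5, 0.2, -2.1]
width: 0.024
```

Request:
send_rows --pt "0 0 0 0 0 0" --pt "0 0 0 0 0 0" --pt "0 0 0 0 0 0" --pt "0 0 0 0 0 0"

```text
clock: 44.2
tool_pos: [0.5102, -0.1064, 0.291]
orientation: [0.66, -3.071, 0.0]
ft_force: [-0.1, 0.7, -2.9]
width: 0.0239
```

```bash
python3 - <<'E'
from h import *
s=arm.state();print(s["tool_pos"],s["width"],s["ft_force"]);row([.5102,-.1057,.263],114.4)
d=shot("side"); mark(d,"cap",2); mark(d,"tool",2); d=shot("wrist"); save(d,"w11.png",(100,100,540,420),1.5)
E
```

```text
[ 0.51021264 -0.10642736  0.29102334] 0.023901070743113092 [-0.11238714  0.6653776  -2.87617488]
ROW [np.float64(-0.0003), np.float64(0.0007), np.float64(0.028)] [np.float64(0.0001), np.float64(-0.0005), np.float64(-0.0027)] dist 0.028 deg 0.2 yaw now 114.24 j6 -1.32
cap mark_of 0.91 [ 0.5118 -0.1036  0.0427]
cap mark_of 0.69 [0.4687 0.2293 0.0277]
tool mark_of 0.84 [ 0.5124 -0.1036  0.0929]
```

View pics/w11.png

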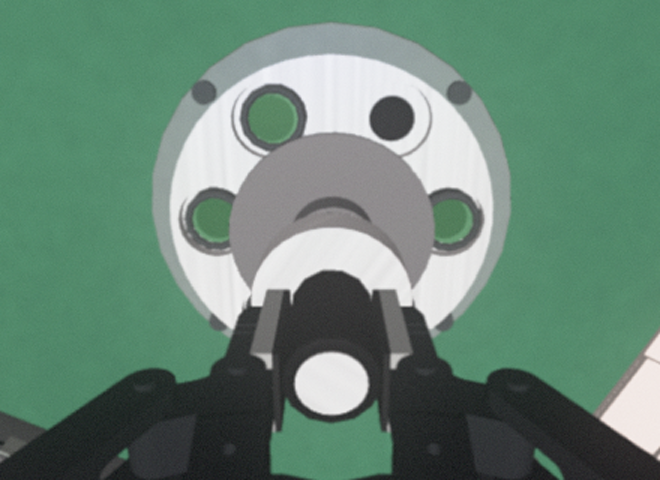

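Request:
send_rows --pt "-0.0003 0.0007 0.015 0 0 0" --pt "-0.0003 0.0007 0.025 0 0 0" --pt "-0.0003 0.0007 0.03 0 0 0" --pt "-0.0003 0.0007 0.033 0 0 0" --pt "-0.0003 0.0007 0.034 0 0 0" --pt "-0.0003 0.0007 0.034 0 0 0"

```text
clock: 45.0
tool_pos: [0.5102, -0.1049, 0.2574]
orientation: [-0.662, 3.071, -0.0]
ft_force: [-0.7, -0.2, -2.7]
width: 0.0243
```

Request:
send_rows --pt "0 0 0.002 0 0 0" --pt "0 0 0.003 0 0 0" --pt "0 0 0.003 0 0 0" --pt "0 0 0.003 0 0 0"

```text
clock: 45.4
tool_pos: [0.5101, -0.1049, 0.2544]
orientation: [-0.662, 3.071, -0.0]
ft_force: [-0.5, -0.2, -2.0]
width: 0.0241
```

Request:
send_rows --pt "0 0 0.001 0 0 0" --pt "0 0 0.002 0 0 0" --pt "0 0 0.003 0 0 0" --pt "0 0 0.003 0 0 0"

```text
clock: 45.8
tool_pos: [0.5107, -0.105, 0.2524]
orientation: [-0.663, 3.069, -0.002]
ft_force: [-1.2, -1.8, 5.6]
width: 0.0238
```

Request:
send_rows --pt "0 0 0.001 0 0 0" --pt "0 0 0.002 0 0 0" --pt "0 0 0.003 0 0 0" --pt "0 0 0.003 0 0 0"

```text
clock: 46.2
tool_pos: [0.51, -0.1049, 0.2481]
orientation: [-0.661, 3.071, 0.0]
ft_force: [0.4, -0.8, -2.4]
width: 0.0246
```

Request:
send_rows --pt "0 0 0.001 0 0 0" --pt "0 0 0.002 0 0 0" --pt "0 0 0.003 0 0 0" --pt "0 0 0.003 0 0 0"

```text
clock: 46.6
tool_pos: [0.5099, -0.1049, 0.2449]
orientation: [0.661, -3.07, -0.0]
ft_force: [1.6, 0.1, -3.2]
width: 0.0242
```

Request:
send_rows --pt "0 0 0.001 0 0 0" --pt "0 0 0.002 0 0 0" --pt "0 0 0.002 0 0 0" --pt "0 0 0.002 0 0 0"

```text
clock: 47.0
tool_pos: [0.5101, -0.1049, 0.2433]
orientation: [0.662, -3.071, -0.0]
ft_force: [-0.1, -0.3, -3.3]
width: 0.0239
```

Request:
send_rows --pt "0 0 0.001 0 0 0" --pt "0 0 0.0015 0 0 0" --pt "0 0 0.0015 0 0 0" --pt "0 0 0.0015 0 0 0"

```text
clock: 47.4
tool_pos: [0.5102, -0.1049, 0.2427]
orientation: [-0.662, 3.07, -0.0]
ft_force: [-3.4, 0.9, 5.7]
width: 0.0238
```

Request:
send_rows --pt "0 0 0.001 0 0 0" --pt "0 0 0.0015 0 0 0" --pt "0 0 0.0015 0 0 0" --pt "0 0 0.0015 0 0 0"

```text
clock: 47.8
tool_pos: [0.5102, -0.1049, 0.2425]
orientation: [-0.663, 3.07, -0.001]
ft_force: [-7.4, 3.1, 19.7]
width: 0.0239
```

```bash
python3 - <<'E'
from h import *
s=arm.state();print(s["tool_pos"],s["width"],s["ft_force"],s["ft_torque"])
d=shot("side"); mark(d,"cap",2); mark(d,"tool",2); 
E
```

```text
[ 0.51018737 -0.10486185  0.24249747] 0.023884091098579138 [-7.41123529  3.12355353 19.74511415] [ 1.30855822  2.9824521  -0.02881379]
cap mark_of 0.78 [ 0.5122 -0.1048  0.0309]
cap mark_of 0.22 [ 5.869e-01 -3.306e-01  3.000e-04]
tool mark_of 0.74 [ 0.5107 -0.0993  0.0421]
```

Request:
send_rows --pt "0 0 -0.01 0 0 0" --pt "0 0 -0.03 0 0 0" --pt "0 0 -0.06 0 0 0" --pt "0.005 -0.04 -0.07 0 0 0" --pt "0.01 -0.09 -0.07 0 0 0" --pt "0.016 -0.14 -0.07 0 0 0" --pt "0.021 -0.19 -0.07 0 0 0" --pt "0.026 -0.225 -0.05 0 0 0" --pt "0.0268 -0.2367 -0.02 0 0 0" --pt "0.0268 -0.2367 -0.01 0 0 0"

```text
clock: 48.95
tool_pos: [0.5821, -0.3333, 0.2463]
orientation: [0.656, -3.068, -0.004]
ft_force: [-0.6, 0.9, -4.0]
width: 0.0238
```

Request:
send_rows --pt "0 0 0 0 0 0" --pt "0 0 0 0 0 0" --pt "0 0 0 0 0 0" --pt "0 0 0 0 0 0" --pt "0 0 0 0 0 0"

```text
clock: 49.45
tool_pos: [0.5834, -0.3311, 0.2516]
orientation: [-0.663, 3.069, -0.001]
ft_force: [0.5, 0.7, -2.5]
width: 0.0241
```

```bash
python3 - <<'E'
from h import *
s=arm.state();print(s["tool_pos"],s["width"],s["ft_force"],s["ft_torque"]); row([.5835,-.3315,.206],114.4)
d=shot("side"); mark(d,"tool",2); mark(d,"cap",2)
E
```

```text
[ 0.5834472  -0.3311014   0.25158498] 0.024101017852723058 [ 0.49058392  0.71065631 -2.53867641] [0.0181296  0.01703009 0.02179034]
ROW [np.float64(0.0002), np.float64(-0.0003), np.float64(0.0456)] [np.float64(-0.0012), np.float64(0.0014), np.float64(-0.0005)] dist 0.046 deg 0.1 yaw now 114.37 j6 -0.92
tool mark_of 0.75 [ 0.5303 -0.1506  0.0243]
tool mark_of 0.61 [ 0.5841 -0.3259  0.0499]
cap mark_of 0.97 [ 0.5114 -0.1042  0.0316]
cap mark_of 0.67 [ 5.231e-01  5.219e-01 -1.000e-04]
```

Request:
send_rows --pt "0 0 0.02 0 0 0" --pt "0 0 0.035 0 0 0" --pt "0 0 0.043 0 0 0" --pt "0 0 0.0455 0 0 0" --pt "0 0 0.0455 0 0 0" --pt "0 0 0.0455 0 0 0"

```text
clock: 50.2
tool_pos: [0.5835, -0.3317, 0.2053]
orientation: [-0.662, 3.071, -0.001]
ft_force: [0.7, 0.1, -3.2]
width: 0.0242
```

Request:
send_rows --pt "0 0 0.001 0 0 0" --pt "0 0 0.002 0 0 0" --pt "0 0 0.003 0 0 0" --pt "0 0 0.003 0 0 0"

```text
clock: 50.6
tool_pos: [0.5833, -0.3316, 0.2027]
orientation: [-0.662, 3.07, -0.001]
ft_force: [-1.3, 1.9, 3.7]
width: 0.0245
```

Request:
send_rows --pt "0 0 0 0 0 0" --pt "0 0 0 0 0 0" --pt "0 0 0 0 0 0" --pt "0 0 0 0 0 0" --pt "0 0 0 0 0 0" --gripper 0.6

```text
clock: 51.1
tool_pos: [0.5832, -0.3317, 0.2017]
orientation: [0.662, -3.071, 0.0]
ft_force: [-0.1, 0.4, 0.6]
width: 0.0516
```

Request:
send_rows --pt "0 0 -0.03 0 0 0" --pt "0 0 -0.06 0 0 0" --pt "0 0 -0.1 0 0 0" --pt "0 0.05 -0.13 0 0 0" --pt "0 0.05 -0.13 0 0 0" --pt "0 0.05 -0.13 0 0 0" --pt "0 0.05 -0.13 0 0 0"

```text
clock: 51.8
tool_pos: [0.5625, -0.2861, 0.3313]
orientation: [0.662, -3.071, -0.0]
ft_force: [0.0, -0.5, 0.2]
width: 0.0516
```

```bash
python3 - <<'E'
from h import *
d=shot("wrist"); tool(d); row([.49,-.12,.31],114.4)
E
```

```text
top [ 0.5084 -0.1224] r 0.0098 res 0.0006
top [ 0.5832 -0.3311] r 0.0091 res 0.0002
foot [ 0.5827 -0.331 ] r 0.026 res 0.0005
ROW [np.float64(-0.0024), np.float64(0.1815), np.float64(0.0209)] [np.float64(0.0009), np.float64(-0.0012), np.float64(-0.0015)] dist 0.183 deg 0.1 yaw now 114.31 j6 -0.98
```

Tool stands upright on its pad. On to the wheel for a check, then the tray.

Request:
send_rows --pt "-0.0024 0.1815 0.0209 0 0 0" --pt "-0.0024 0.1815 0.0209 0 0 0" --pt "-0.0024 0.1815 0.0209 0 0 0" --pt "-0.0024 0.1815 0.0209 0 0 0" --pt "-0.0024 0.1815 0.0209 0 0 0" --pt "-0.0024 0.1815 0.0209 0 0 0" --pt "-0.0024 0.1815 0.0209 0 0 0" --pt "-0.0024 0.1815 0.0209 0 0 0" --gripper 0.45

```text
clock: 52.65
tool_pos: [0.4905, -0.1206, 0.3105]
orientation: [0.659, -3.071, 0.0]
ft_force: [0.3, -0.8, 0.3]
width: 0.0386
```

```bash
python3 - <<'E'
from h import *
d=shot("wrist"); t=shot("top"); 
for z in (.031,.043): print(z); cap(d,z=z)
mark(d,"cap",1);mark(t,"cap",1); mark(d,"tray_lug",1);mark(t,"tray_lug",1); mark(t,"filter0",6)
a=cv2.resize(d["frame"][100:420,100:540],None,fx=1.5,fy=1.5)[:,:,::-1]; cv2.imwrite("pics/w12.png",a)
row([.468,.227,.28],177.4)
E
```

```text
0.031
0.043
cap mark_of 0.65 [ 0.5099 -0.1042  0.0289]
tray_lug mark_of 0.68 [0.4696 0.2269 0.0321]
filter0 mark_of 0.6 [ 0.5508  0.2224 -0.0028]
ROW [np.float64(-0.1227), np.float64(0.3253), np.float64(0.0309)] [np.float64(0.0), np.float64(-0.0), np.float64(-1.1014)] dist 0.349 deg 63.1 yaw now 114.3 j6 -1.3
```

View pics/w12.png

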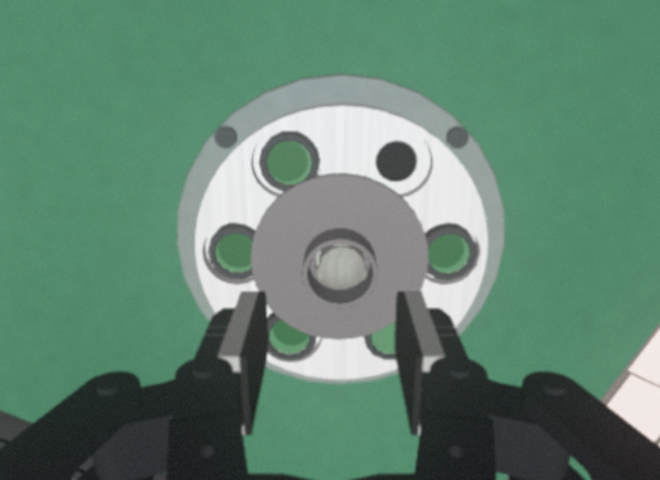

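Request:
send_rows --pt "-0.1227 0.3253 0.0309 0 0 -1.1014" --pt "-0.1227 0.3253 0.0309 0 0 -1.1014" --pt "-0.1227 0.3253 0.0309 0 0 -1.1014" --pt "-0.1227 0.3253 0.0309 0 0 -1.1014" --pt "-0.1227 0.3253 0.0309 0 0 -1.1014" --pt "-0.1227 0.3253 0.0309 0 0 -1.1014" --pt "-0.1227 0.3253 0.0309 0 0 -1.1014" --pt "-0.1227 0.3253 0.0309 0 0 -1.1014" --pt "-0.1227 0.3253 0.0309 0 0 -1.1014" --pt "-0.1227 0.3253 0.0309 0 0 -1.1014" --gripper 0.4 --grip_force 30

```text
clock: 54.0
tool_pos: [0.4677, 0.227, 0.2799]
orientation: [2.169, -2.272, -0.0]
ft_force: [-0.0, -0.3, -1.0]
width: 0.0343
```

Request:
send_rows --pt "0 0 0 0 0 0" --pt "0 0 0 0 0 0" --pt "0 0 0 0 0 0" --pt "0 0 0 0 0 0"

```text
clock: 54.4
tool_pos: [0.468, 0.2268, 0.2802]
orientation: [-2.17, 2.272, 0.0]
ft_force: [-0.4, 0.2, 0.4]
width: 0.0344
```

```bash
python3 - <<'E'
from h import *
print(arm.state()["tool_pos"])
d=shot("wrist"); rings(d); mark(d,"tray_lug",1); mark(d,"filter0",3); save(d,"w13.png"); row([.4685,.227,.188],177.4)
E
```

```text
[0.46795401 0.22679051 0.28016376]
ring [0.529  0.1948] r 0.0143 res 0.0
tray_lug mark_of 0.74 [0.466  0.2313 0.0294]
ROW [np.float64(0.0001), np.float64(-0.0006), np.float64(0.0921)] [np.float64(-0.0001), np.float64(0.0), np.float64(0.0001)] dist 0.092 deg 0.0 yaw now 177.4 j6 -0.87
```

View pics/w13.png

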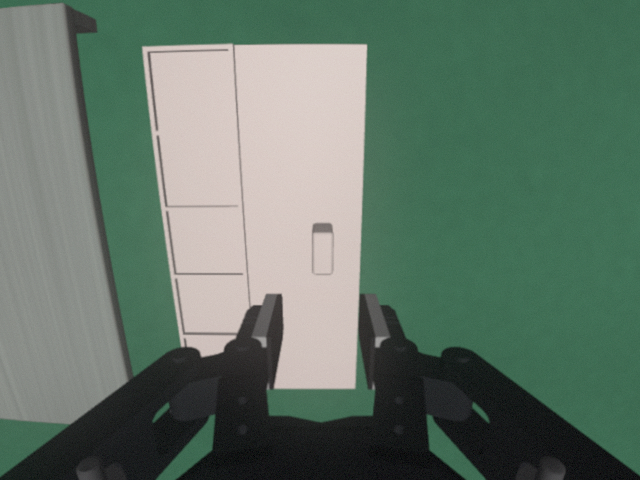

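Request:
send_rows --pt "0.001 0.0005 0.05 0 0 0" --pt "0.001 0.0005 0.08 0 0 0" --pt "0.001 0.0005 0.0915 0 0 0" --pt "0.001 0.0005 0.0915 0 0 0" --pt "0.001 0.0005 0.0915 0 0 0"

```text
clock: 55.05
tool_pos: [0.4678, 0.2268, 0.1894]
orientation: [-2.171, 2.27, -0.0]
ft_force: [0.5, 0.3, -0.1]
width: 0.0344
```

Request:
send_rows --pt "0 0 0 0 0 0" --pt "0 0 0 0 0 0" --pt "0 0 0 0 0 0" --pt "0 0 0 0 0 0" --pt "0 0 0 0 0 0" --gripper 0

```text
clock: 55.55
tool_pos: [0.4677, 0.2268, 0.1901]
orientation: [-2.169, 2.268, -0.0]
ft_force: [-1.8, 0.2, 7.2]
width: 0.013
```

Request:
send_rows --pt "0 -0.004 -0.001 0 0 0" --pt "0 -0.012 -0.001 0 0 0" --pt "0 -0.024 -0.001 0 0 0" --pt "0 -0.036 -0.001 0 0 0" --pt "0 -0.048 -0.001 0 0 0" --pt "0 -0.06 -0.001 0 0 0" --pt "0 -0.072 -0.001 0 0 0" --pt "0 -0.082 -0.001 0 0 0" --pt "0 -0.09 -0.001 0 0 0" --pt "0 -0.094 -0.001 0 0 0"

```text
clock: 56.55
tool_pos: [0.5612, 0.2216, 0.1901]
orientation: [2.169, -2.27, -0.001]
ft_force: [-12.2, 0.4, 12.8]
width: 0.0133
```

Request:
send_rows --pt "0 -0.001 0 0 0 0" --pt "0 -0.001 0 0 0 0" --pt "0 -0.001 0 0 0 0"

```text
clock: 56.85
tool_pos: [0.5619, 0.2216, 0.1901]
orientation: [2.17, -2.27, -0.001]
ft_force: [-7.9, -0.4, 8.6]
width: 0.013
```

Request:
send_rows --pt "0 -0.001 -0.0005 0 0 0" --pt "0 -0.002 -0.001 0 0 0" --pt "0 -0.002 -0.001 0 0 0" --pt "0 -0.002 -0.001 0 0 0"

```text
clock: 57.25
tool_pos: [0.5645, 0.2219, 0.1903]
orientation: [-2.171, 2.271, -0.0]
ft_force: [-0.5, -0.8, -1.8]
width: 0.0132
```

Request:
send_rows --pt "0 -0.001 0 0 0 0" --pt "0 -0.002 0 0 0 0" --pt "0 -0.002 0 0 0 0" --pt "0 -0.002 0 0 0 0"

```text
clock: 57.65
tool_pos: [0.5663, 0.2219, 0.1905]
orientation: [-2.171, 2.271, -0.0]
ft_force: [-0.2, -0.6, -2.3]
width: 0.013
```

Request:
send_rows --pt "0 -0.001 0.0005 0 0 0" --pt "0 -0.002 0.0005 0 0 0" --pt "0 -0.002 0.0005 0 0 0" --pt "0 -0.002 0.0005 0 0 0"

```text
clock: 58.05
tool_pos: [0.5681, 0.2218, 0.1901]
orientation: [-2.171, 2.271, 0.0]
ft_force: [-2.3, -0.2, 1.6]
width: 0.0131
```

Request:
send_rows --pt "0 -0.001 0 0 0 0" --pt "0 -0.002 0 0 0 0" --pt "0 -0.002 0 0 0 0" --pt "0 -0.002 0 0 0 0"

```text
clock: 58.45
tool_pos: [0.5697, 0.2217, 0.1901]
orientation: [2.17, -2.27, -0.001]
ft_force: [-6.5, 0.6, 4.5]
width: 0.013
```

Request:
send_rows --pt "0 -0.001 -0.0005 0 0 0" --pt "0 -0.002 -0.0005 0 0 0" --pt "0 -0.002 -0.0005 0 0 0" --pt "0 -0.002 -0.0005 0 0 0"

```text
clock: 58.85
tool_pos: [0.571, 0.222, 0.1902]
orientation: [2.169, -2.271, -0.003]
ft_force: [-10.6, 6.0, 3.0]
width: 0.0134
```

Request:
send_rows --pt "0 -0.001 0 0 0 0" --pt "0 -0.002 0 0 0 0" --pt "0 -0.002 0 0 0 0" --pt "0 -0.002 0 0 0 0"

```text
clock: 59.25
tool_pos: [0.5716, 0.222, 0.1901]
orientation: [2.167, -2.269, -0.005]
ft_force: [-18.7, 8.9, 9.7]
width: 0.0131
```

Request:
send_rows --pt "0 0.0015 0 0 0 0" --pt "0 0.0015 0 0 0 0"

```text
clock: 59.45
tool_pos: [0.5712, 0.2221, 0.1902]
orientation: [2.169, -2.27, -0.003]
ft_force: [-12.1, 6.8, 4.7]
width: 0.013
```

Request:
send_rows --pt "0 0 0 0 0 0" --pt "0 0 0 0 0 0" --pt "0 0 0 0 0 0" --pt "0 0 0 0 0 0" --gripper 0.36

```text
clock: 59.85
tool_pos: [0.573, 0.2215, 0.1906]
orientation: [-2.171, 2.271, -0.0]
ft_force: [-1.4, 0.0, 0.7]
width: 0.0306
```

Request:
send_rows --pt "0 0 -0.03 0 0 0" --pt "0 0 -0.07 0 0 0" --pt "0 0.05 -0.12 0 0 0" --pt "0 0.05 -0.16 0 0 0" --pt "0 0.05 -0.16 0 0 0" --pt "0 0.05 -0.16 0 0 0" --pt "0 0.05 -0.16 0 0 0"

```text
clock: 60.55
tool_pos: [0.5226, 0.2236, 0.3499]
orientation: [2.17, -2.271, -0.001]
ft_force: [0.1, -0.6, -0.9]
width: 0.0306
```

```bash
python3 - <<'E'
from h import *
print(arm.state()["clock"])
t=shot("top"); s=shot("side"); d=shot("wrist")
for th in ["tray_lug","cap","tool","oil_bottle","slide_box","glove_box","riser"]: mark(t,th,1); mark(s,th,1)
mark(d,"tray_lug",1); mark(s,"filter0",6)
a=cv2.resize(t["frame"][150:340,90:530],None,fx=1.5,fy=1.5); b=cv2.resize(d["frame"],(380,285)); 
c=np.zeros((285,380+660,3),np.uint8); c[:,:660]=a; c[:,660:]=b
cv2.imwrite("pics/f.png",cv2.resize(c,(800,219))[:,:,::-1])
E
```

```text
60.55
tray_lug mark_of 0.82 [0.575  0.222  0.0286]
tray_lug mark_of 0.83 [0.5737 0.2251 0.0275]
cap mark_of 0.56 [ 0.5116 -0.1047  0.0318]
tool mark_of 0.89 [ 0.5865 -0.3306 -0.0006]
tool mark_of 0.59 [ 0.4892 -0.0546  0.0168]
oil_bottle mark_of 0.64 [ 0.7001 -0.0685  0.001 ]
slide_box mark_of 0.87 [ 0.7644 -0.2088  0.0008]
slide_box mark_of 0.41 [ 0.4877 -0.053   0.0183]
glove_box mark_of 0.78 [ 5.214e-01  5.205e-01 -4.000e-04]
glove_box mark_of 0.89 [0.5217 0.5224 0.0027]
riser mark_of 0.67 [ 0.6522  0.2182 -0.0014]
riser mark_of 0.69 [ 6.546e-01  2.158e-01 -6.000e-04]
tray_lug mark_of 0.86 [0.5702 0.228  0.0278]
filter0 mark_of 0.61 [ 0.4836 -0.056   0.0223]
filter0 mark_of 0.46 [ 0.5705 -0.1058  0.0236]
```

View pics/f.png

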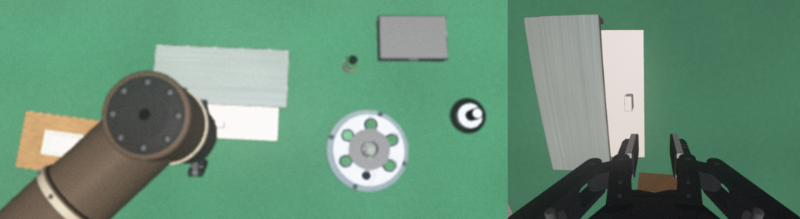

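```bash
python3 -c "
from bench import workorder; print(workorder.hand_in())"
```

```text
the job is handed in; nothing more can be done
None
```

The job is handed in at about 61 s of the 210 s allowed.

- **Filters:** I drew the tray out by its lug. It held four filters, and each went into an empty wheel pocket: those at 0, 120, 180 and 240 degrees. One of them caught a pocket rim at 9 N, so I raised it, shifted it about 3 mm and it went in without force. In the last pictures the wheel shows five filled pockets, including the one that held a filter from the start, and one empty.
- **Cap:** I pressed the cap home with the seating tool. It gave way past the balls, then stopped hard where the tool stood about 43 mm above the bench, as given, at 20 N. It looked level in the picture. My circle-fit check on the cap found nothing in that frame. The networks put its height at 29 to 32 mm against the nominal 28, within their error.
- **Tool:** It stands upright on its pad, with the foot and handle centres within 1 mm of each other and within about 2 mm of the pad's centre.
- **Tray:** It looked empty, although the top camera gave one false filter reading there that a closer picture did not bear out. I pushed it back until it met the stop at 19 N, so it sits about 8 mm deeper than at the start.
- **Bottle and boxes:** They read within 4 mm of their starting positions, which is the network's own error. The gripper was clear of everything at hand-in.

I viewed 16 pictures, two over the budget.

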